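# Spice jar into the door rack of a roller-catch cupboard

### The arm

A 7-joint arm with a two-finger parallel gripper is mounted at the origin on the work surface. World frame = base frame: x ahead of the robot, y to its left, z up, the work surface at z = 0. Lengths are in m, angles in rad, forces in N, time in s.
With the tool pointing down it reaches from about 0.425 to 0.875 m from the base axis. Payload 4.7 kg.
Tool frame: the origin (TCP) lies on the centre line of the jaws, within the pads' length; the fingertips stand 19 mm ahead of it and the grasp point (between the pads) is the TCP; x points along the fingers, z is the direction in which the jaws open and shut, and the axes are right-handed (so a half turn about x gives the same grasp; the last joint's range is limited). The gripper opens to 87 mm and grips with 3 to 60 N. Pads are 19 mm wide; open, the fingers measure 117 mm over their backs; the gripper's body (75 mm by 190 mm) begins 51 mm behind the grasp point.
Start: joints at [1.284, 0.321, -0.07, 1.45, 0.023, 1.371, -0.057], TCP at [0.193, -0.621, 0.208] pointing down, gripper open.
Joint ranges: [-2.86, 2.86], [-0.3, 2.09], [-1.38, 1.24], [0.06, 2.45], [-1.56, 4.7], [0.09, 2.05], [-2.69, 2.69]. Speed limits (rad/s): [2.57, 2.57, 3.14, 3.14, 3.14, 3.14, 3.14].

### API

Orientations are given as a rotation vector (axis times angle).
In Python, from bench import get_state, get_image, camera_info, close_job gives the robot as it stands.
- The arm moves only by the tool jog_arm, never from a script. Its argument "targets" is a list of rows, each a list of 7 numbers: the turn, a rotation vector about the tool's x, y, z in degrees, then the shift along the tool's x, y, z in cm, then the finger opening in cm, from 0 to 8.7. In form: [[wx, wy, wz, tx, ty, tz, jaw], ...]. A call has 1 to 10 rows; each row shifts and turns the commanded pose from where the row before left it, along the tool's axes as they then stand; what a row does not reach is not made up. A row lasts 1/8 s, in which the tool goes at most 62.5 mm and 10.7 degrees, less where a joint would pass 70% of its speed; a pose out of reach is approached as far as the arm can. A call is refused whole if a number of a shift passes 6.25 or a number of a turn 10.7, either way. A call with a gripper value outside its range is refused whole. The fingers move at their own pace and stop on an object; "squeeze" is the grip in N (left out, the last holds). Time passes only in rows, so rows that do not move let the fingers close. It gives the time, the measured TCP pose, the force and the opening at its end, in the units of the state.
- get_state(): the state, without advancing time (a new reading comes with each control period).
- get_image(name): name is "scene" or "top" or "wrist"; returns (picture, depth): 384x512x3 uint8, red, green, blue; 384x512 float32, m along the optical axis (not along the pixel's ray), 0 where there is no reading.
- camera_info(name): a dict with "intrinsics" (3x3 intrinsics, pixels), "world_from_camera" (4x4, takes a point from camera to world coordinates); the wrist camera has in their place "mount" (4x4, takes a point from camera to tool coordinates, whose origin is the TCP and whose axes are the tool frame's). Camera axes: x right, y up, looking along -z (the intrinsics and any distortion apply to the point x, -y, -z); pixel columns grow to the right and rows downward; lengths in m; the calibration is good to about 2 mm. A picture is of the moment at which its call begins: read the wrist's pose just before it. camera_info takes no time and is no camera call.
- close_job(): hands the job in, once; it reports no verdict.
The state is a dict: "time": time; "joint_positions": joint angles; "qd": joint speeds; "joint_torque": joint torques, N m; "position": TCP position; "tool_rot": TCP orientation; "ft_force": force on the tool from outside, world axes, zero at the start; "torque": the same for the moment, N m; "grip_width": opening from 0.0 (shut) to 1.0 (fully open).
Only numpy, scipy, OpenCV 4.12 (cv2) and the standard library are available. Lean on these libraries where they do the work, as an engineer would, in place of code of your own. Each camera call takes 0.05 s, during which the arm holds its last target.

### The job

Pull the little white cupboard's door open wide past its roller catch, stand the red-lidded spice jar upright in the middle of the empty pocket of the rack inside the door and let go of it, and then push the door shut without slamming it: firmly enough that the sprung catch snaps and keeps it shut, easing off at once when it snaps rather than shoving on against the stop. Keep the green-lidded jar in its pocket and leave everything else on the table where it is.

Things in the scene. Friction and masses are not known exactly. Their poses are not given: they have to be found in the camera images.
- door (a joint): Door angle, rad: 0 (within 0.008) fully shut, growing as it swings out (clockwise from above); 1.57 is square to the cupboard; at most 1.9. A door that has not passed the catch springs back out to more than 0.025; one that has stays shut by itself.
- handle_grip (a point): Where to grip the door handle: upright round bar, 12 mm diameter, on the outer face, 160 mm from the hinge line, its axis 40 mm off the face, 128 to 195 mm above the table; the point is 175 mm up. Moves with the door. x axis: square through the door from outside to inside; y: along the door from free edge to hinge; z up.
- hinge_top (a point): Point on the upright hinge line, 205 mm above the table, at mid-thickness of the door, at the cupboard's end nearest the robot. Axes turn with the door, like those of handle_grip.
- door_panel: White door, 218 mm wide (1 to 219 mm from the hinge line), 15 mm thick, 4 to 204 mm above the table, with a rack of two pockets inside. Origin on the hinge line at table height, mid-thickness; axes as handle_grip. The cupboard is 220 wide, 180 deep, 212 mm high; shut, the door stands 5 mm before its front. Pressing on it with over 30 N, or over 15 N once it has snapped shut, is too much.
- push_spot (a point): Spot on the door's outer face good for pushing, 200 mm from the hinge line, 160 mm above the table, bare between handle and free edge. Axes as handle_grip.
- catch_nose (a point): Steel nose low inside the door, 190 mm from the hinge line, 51 mm above the table, that rides over a sprung roller on the cupboard floor. Pushing shut, the catch resists with 13 to 24 N at the nose (it differs from cupboard to cupboard), from some 6 mm before home; 1 to 2 mm before home it lets go and draws the door against its stop with a snap. Pulling open takes 8 to 14 N at the handle.
- pocket (a point): Centre of the floor of the empty rack pocket inside the door: 145 mm from the hinge line, 41 mm inwards of the door's mid-plane, 110 mm above the table. Open above, 80 mm along the door by 61 mm across, walls 27 mm high. A jar in it reaches 195 mm above the table. The green-lidded jar's pocket is 85 mm nearer the hinge. Axes as handle_grip.
- jar_red_mid (a point): Spice jar with a red lid (the one to put away): upright cylinder, 44 mm across, 85 mm tall, the top 26 mm being the lid (also 44 mm across), about 0.15 kg. The point is its centre, 42.5 mm above its underside.
- jar_green_mid (a point): Spice jar with a green lid, already in the rack pocket near the hinge; shut in behind the door at the start: upright cylinder, 44 mm across, 85 mm tall, the top 26 mm being the lid (also 44 mm across), about 0.15 kg. The point is its centre, 42.5 mm above its underside.
- jar_white_mid (a point): Spice jar with a white lid (stays on the table): upright cylinder, 44 mm across, 85 mm tall, the top 26 mm being the lid (also 44 mm across), about 0.15 kg. The point is its centre, 42.5 mm above its underside.
- jar_yellow_mid (a point): Spice jar with a yellow lid (stays on the table): upright cylinder, 44 mm across, 85 mm tall, the top 26 mm being the lid (also 44 mm across), about 0.15 kg. The point is its centre, 42.5 mm above its underside.
- glass_a: Stemmed glass, 125 mm tall, 74 mm across; origin under its foot. Leave alone.
- glass_b: Stemmed glass, 125 mm tall, 74 mm across; origin under its foot. Leave alone.
- plates: Stack of white plates, 184 mm across, 47 mm high; origin under its centre. Leave alone.
- bowl: White bowl, 150 mm across, 50 mm high; origin under its centre. Leave alone.
- mug: Blue mug, 80 mm across, 90 mm high; origin under its centre. Leave alone.
Mind the look-alikes: they are no part of the job. Of the things that look like the part that bears jar_red_mid, the smallest one is meant.

How it is judged:
On the way, in this order (a step that is already met when the one before it is completed fails the run):
1. the door has been pulled open through the catch, to more than 0.9 rad (value of joint door above 0.9 rad), for 0.1 s.
2. the red-lidded jar stands in the empty pocket of the open door's rack, and the gripper has drawn clear of it (horizontal distance between jar_red_mid and pocket below 0.02 m and z of jar_red_mid in the frame of pocket between 0.03 and 0.05 m and angle between jar_red_mid's own z axis and vertical below 0.15 rad and distance between the grasp point and jar_red_mid above 0.075 m and value of joint door above 0.5 rad), for 0.2 s.
At the end, for the whole second after the job is handed in: The door is shut behind its catch and stays so (angle below 0.02 rad), the red-lidded jar upright (within 0.15 rad) and within 20 mm of the middle of its pocket, standing on the pocket's floor; the green-lidded jar still upright in its own pocket (horizontal distance between jar_red_mid and pocket below 0.02 m and z of jar_red_mid in the frame of pocket between 0.03 and 0.05 m and angle between each of jar_red_mid, jar_green_mid's own z axis and vertical below 0.15 rad and value of joint door below 0.02 rad and y of jar_green_mid in the frame of pocket between 0.06 and 0.11 m and z of jar_green_mid in the frame of pocket above 0.03 m); the robot touches nothing.
It fails at once if the door panel is pressed with more than 30 N (contact force between the fingers and door_panel above 30 N).
It fails at once if the door, already snapped shut, is shoved on against its stop with more than 15 N (value of joint door below 0.006 rad and contact force between the fingers and door_panel above 15 N).
It fails at once if the door swings shut faster than 2 rad/s as it nears the catch (slammed) (value of joint door between 0.1 and 0.4 rad and velocity of joint door below -2 rad/s).
It fails at once if something else on the table is moved by more than 30 mm (distance of any of jar_white_mid, jar_yellow_mid, glass_a, glass_b, plates, bowl, mug from where it was at the start of the episode above 0.03 m).
It fails at once if a glass is tipped (angle between any of glass_a, glass_b's own z axis and vertical above 0.3 rad).
It also fails if it takes over 72 s, if anything falls off the work surface, if the arm or the gripper's body presses on something with over 40 N, if the wrist force passes 120 N, or if a joint passes its speed limit or range.

## Working session

There is one attempt and no reset: what is moved stays moved. The work goes in short steps, Python scripts to look and compute and a tool call to move; the robot and the scene stay as the last step left them, time stands still between calls to the robot, and variables do not carry over. Pictures are saved under pics/ and viewed, and the job is handed in when it is done.

Besides the shell and the picture viewer there is one more tool, called after "Emit:" as a command line: name --pt "numbers of a row" for each row, then --argument value for the rest. jog_arm: Moves the arm, as the interface text tells. Its arguments: {"type":"object","properties":{"targets":{"type":"array"},"squeeze":{"type":"number"}},"required":["targets"]}

```bash
mkdir -p pics; ls
python3 - <<'E'
from bench import *
import cv2,numpy as np
np.set_printoptions(precision=4,suppress=True)
print(get_state())
for n in ("scene","top"):
    im,d=get_image(n); cv2.imwrite(f"pics/{n}0.png",im[:,:,::-1]); np.save(f"pics/{n}0d.npy",d); np.save(f"pics/{n}0i.npy",im)
    print(camera_info(n))
print(camera_info("wrist"))
E
```

```text
pics
{'time': 0.0, 'joint_positions': array([ 1.2841,  0.3218, -0.0701,  1.4517,  0.0226,  1.3708, -0.0569]), 'qd': array([ 0.0011,  0.0015,  0.    ,  0.0001,  0.0002, -0.    , -0.0001]), 'joint_torque': array([  0.0005, -49.1294,  -0.4036, -31.2533,  -0.064 ,   0.0438,
         0.0002]), 'position': array([ 0.1924, -0.6203,  0.2067]), 'tool_rot': array([ 0.9859,  1.3383, -0.9842]), 'ft_force': array([-0.3625, -0.0884, -0.3566]), 'torque': array([-0.031 , -0.0363, -0.0191]), 'grip_width': 1.0012514810990196}
{'intrinsics': array([[422.5121,   0.    , 254.1913],
       [  0.    , 422.5121, 184.0579],
       [  0.    ,   0.    ,   1.    ]]), 'world_from_camera': array([[-0.1793, -0.6804,  0.7106,  1.3247],
       [ 0.9838, -0.1187,  0.1346,  0.0273],
       [-0.0072,  0.7232,  0.6906,  0.8921],
       [ 0.    ,  0.    ,  0.    ,  1.    ]])}
{'intrinsics': array([[482.1356,   0.    , 258.0302],
       [  0.    , 482.1356, 190.6541],
       [  0.    ,   0.    ,   1.    ]]), 'world_from_camera': array([[ 0.0169,  0.9828, -0.1841,  0.3896],
       [-0.9998,  0.0175,  0.0014, -0.1119],
       [ 0.0046,  0.184 ,  0.9829,  1.2878],
       [ 0.    ,  0.    ,  0.    ,  1.    ]])}
{'intrinsics': array([[342.3833,   0.    , 254.805 ],
       [  0.    , 342.3833, 188.8495],
       [  0.    ,   0.    ,   1.    ]]), 'mount': array([[ 0.0005,  0.2664, -0.9639, -0.1772],
       [-0.0006,  0.9639,  0.2664,  0.0729],
       [ 1.    ,  0.0004,  0.0006, -0.0014],
       [ 0.    ,  0.    ,  0.    ,  1.    ]])}
```

View pics/scene0.png

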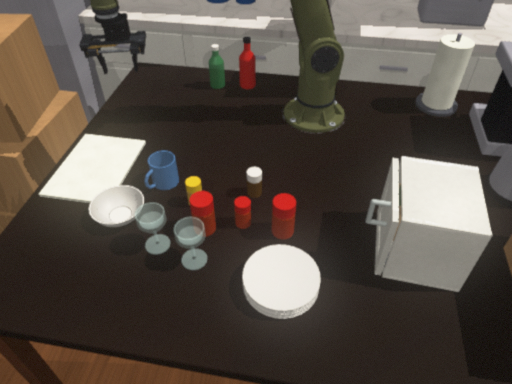

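View pics/top0.png

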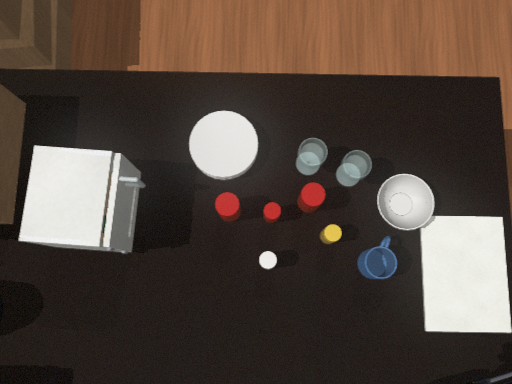

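```bash
cat > h.py <<'E'
import numpy as np,cv2
from bench import *
from scipy.spatial.transform import Rotation as R
np.set_printoptions(precision=4,suppress=True)
def cloud(d,K,T):
    v,u=np.mgrid[:d.shape[0],:d.shape[1]]
    P=np.stack([(u-K[0,2])/K[0,0]*d,-(v-K[1,2])/K[1,1]*d,-d],-1)
    return P@T[:3,:3].T+T[:3,3]
def load(n,i=0):
    c=camera_info(n);d=np.load(f"pics/{n}{i}d.npy");im=np.load(f"pics/{n}{i}i.npy")
    return cloud(d,c["intrinsics"],c["world_from_camera"]),im,d
def circ(p):
    A=np.c_[2*p,np.ones(len(p))];s=np.linalg.lstsq(A,(p**2).sum(1),rcond=None)[0]
    return s[:2],np.sqrt(s[2]+s[0]**2+s[1]**2)
E
python3 - <<'E'
from h import *
for n in("scene","top"):
    P,im,d=load(n); ok=d>0
    hsv=cv2.cvtColor(im,cv2.COLOR_RGB2HSV)
    print(n, "table z", np.median(P[ok&(abs(P[...,2])<.02)][:,2]))
    red=((hsv[...,0]<8)|(hsv[...,0]>172))&(hsv[...,1]>150)&(hsv[...,2]>60)&ok&(P[...,2]>.02)&(P[...,0]>.2)
    yel=(abs(hsv[...,0].astype(int)-26)<6)&(hsv[...,1]>150)&(hsv[...,2]>80)&ok&(P[...,2]>.03)&(P[...,0]>.2)
    for nm,m in(("red",red),("yel",yel)):
        k,l,s,c=cv2.connectedComponentsWithStats(m.astype(np.uint8))
        for i in range(1,k):
            if s[i,4]<40: continue
            q=P[l==i]; zt=np.percentile(q[:,2],97); t=q[q[:,2]>zt-.008]
            print(nm,c[i],s[i,4],"ztop",zt,"mean",t.mean(0),"min",np.percentile(t,1,0),"max",np.percentile(t,99,0), cv2.minEnclosingCircle(t[:,:2].astype(np.float32)))
    # cupboard top & objects map by height
    m=ok&(abs(P[...,2]-.212)<.008)&(P[...,1]>.1)
    q=P[m]; print("cup top",cv2.minAreaRect(q[:,:2].astype(np.float32)),np.median(q[:,2]))
    print(cv2.boxPoints(cv2.minAreaRect(q[:,:2].astype(np.float32))))
E
```

```text
scene table z -0.0017249690521436989
red [203.1953 208.258 ] 717 ztop 0.11764221398394488 mean [ 0.606  -0.2483  0.1153] min [ 0.575  -0.2763  0.1102] max [ 0.6326 -0.2208  0.119 ] ((0.6041056513786316, -0.250794917345047), 0.03166897967457771)
red [283.5886 213.6853] 858 ztop 0.11735328228166318 mean [ 0.5789 -0.0368  0.1151] min [ 0.5491 -0.0646  0.1098] max [ 0.6055 -0.0089  0.1183] ((0.5770708918571472, -0.03635947033762932), 0.0307796411216259)
red [242.5418 209.8557] 395 ztop 0.0852865264573404 mean [ 0.5682 -0.1485  0.0827] min [ 0.5454 -0.1684  0.0783] max [ 0.5874 -0.1286  0.0864] ((0.5656037330627441, -0.14850106835365295), 0.022637153044342995)
yel [192.8957 184.3649] 211 ztop 0.08595872566917837 mean [ 0.5143 -0.3005  0.0827] min [ 0.4914 -0.3213  0.0781] max [ 0.5323 -0.2807  0.0865] ((0.5126037001609802, -0.3010425865650177), 0.02251533977687359)
cup top ((0.014144957065582275, 0.45560222864151), (0.27837705612182617, 1.3957158327102661), 79.39354705810547) 0.20981288328762648
[[-0.6974  0.4472]
 [ 0.6745  0.1903]
 [ 0.7257  0.464 ]
 [-0.6462  0.7209]]
top table z -0.00
[... 360 characters left out ...]
08  0.1227] ((0.5752936601638794, -0.038214828819036484), 0.030225910246372223)
red [271.9091 211.56  ] 275 ztop 0.08851749855442564 mean [ 0.5657 -0.1505  0.0846] min [ 0.5458 -0.17    0.0807] max [ 0.5865 -0.1296  0.0899] ((0.5657423734664917, -0.15053994953632355), 0.021674688905477524)
yel [331.9596 232.8235] 272 ztop 0.0881206675356019 mean [ 0.5124 -0.3028  0.0842] min [ 0.4927 -0.3229  0.0803] max [ 0.5331 -0.2828  0.0896] ((0.5123234987258911, -0.3027445673942566), 0.02203294448554516)
cup top ((0.5736444592475891, 0.29693055152893066), (0.231596902012825, 0.22107036411762238), 86.58573913574219) 0.21142247934263936
[[0.4564 0.1879]
 [0.6771 0.1748]
 [0.6909 0.4059]
 [0.4702 0.4191]]
```

Run:
```python
from h import *
P,im,d=load("scene");a=cv2.resize(im[140:300,340:512],None,fx=4,fy=3.7,interpolation=2);cv2.imwrite("pics/cs.png",a[:,:,::-1])
P,im,d=load("top");a=cv2.resize(im[130:270,10:170],None,fx=4.5,fy=4.2,interpolation=2);cv2.imwrite("pics/ct.png",a[:,:,::-1])
```

```text
(no output)
```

View pics/ct.png

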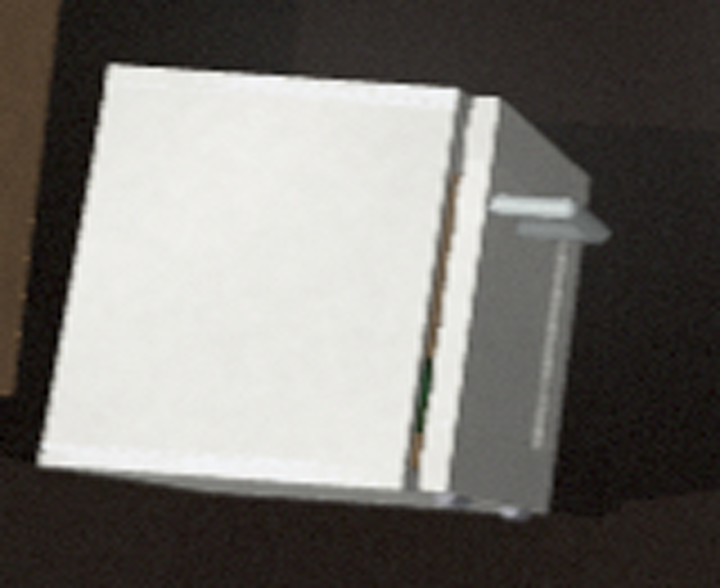

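View pics/cs.png

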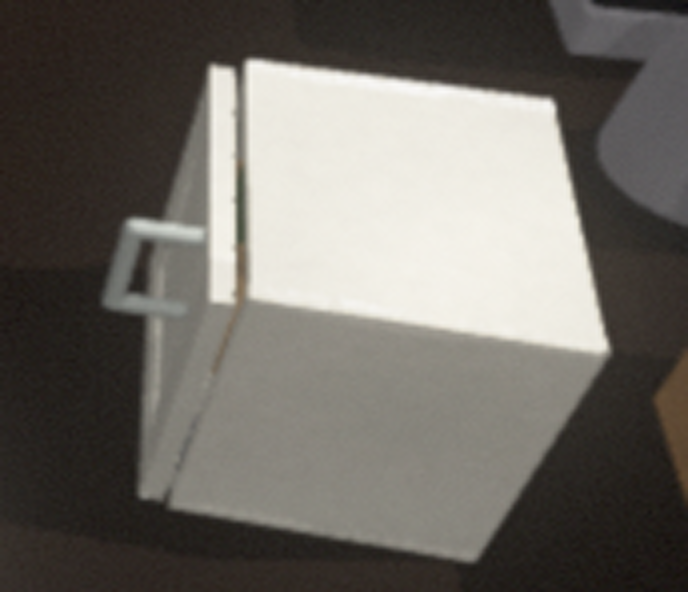

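Run:
```python
from h import *
for n in("scene","top"):
    P,im,d=load(n); ok=(d>0)&(P[...,0]>.35)&(P[...,0]<.8)&(P[...,1]>.08)
    m=ok&(abs(P[...,2]-.2105)<.004)
    q=P[m]
    q=q[(q[:,1]<.45)]
    # front edge: for bins x: min y ; all points with z ~
    for a in np.arange(.44,.72,.02):
        b=q[abs(q[:,0]-a)<.006]; 
        if len(b)>3: print(n,round(a,2),np.percentile(b[:,1],[0,5,50,95,100]),len(b))
    # door face points
    m=ok&(P[...,2]>.02)&(P[...,2]<.195)
    q=P[m]; q=q[q[:,1]<.24]
    for a in np.arange(.44,.72,.02):
        b=q[abs(q[:,0]-a)<.006]; 
        if len(b)>3: print(n,'face',round(a,2),np.percentile(b[:,1],[0,5,25,50,75,95,100]),len(b))
```

```text
scene 0.46 [0.2402 0.2422 0.2741 0.3317 0.3455] 39
scene 0.48 [0.2392 0.2484 0.3326 0.4101 0.4177] 228
scene 0.5 [0.2372 0.2449 0.3286 0.4072 0.4164] 250
scene 0.52 [0.236  0.2458 0.3256 0.4047 0.4146] 265
scene 0.54 [0.2347 0.2432 0.3224 0.4042 0.4127] 270
scene 0.56 [0.2335 0.2404 0.3225 0.4046 0.4124] 284
scene 0.58 [0.2317 0.2414 0.3232 0.4041 0.4112] 285
scene 0.6 [0.2308 0.2375 0.3205 0.4012 0.4103] 300
scene 0.62 [0.2295 0.2388 0.321  0.3995 0.4092] 320
scene 0.64 [0.2282 0.2371 0.3213 0.3994 0.4084] 336
scene 0.66 [0.2267 0.2374 0.3224 0.398  0.4065] 359
scene 0.68 [0.2254 0.2369 0.321  0.3974 0.4048] 365
scene face 0.46 [0.2188 0.2188 0.2189 0.2191 0.2195 0.2394 0.2395] 18
scene face 0.48 [0.2172 0.2173 0.2176 0.2178 0.2179 0.2183 0.2184] 31
scene face 0.5 [0.2159 0.2165 0.217  0.2187 0.2203 0.2209 0.2213] 82
scene face 0.52 [0.2152 0.2153 0.2167 0.2192 0.2196 0.2199 0.2203] 35
scene face 0.54 [0.2139 0.2142 0.2151 0.2182 0.2187 0.219  0.2191] 31
scene face 0.56 [0.2128 0.2131 0.2137 0.2168 0.2173 0.2176 0.218 ] 36
scene face 0.58 [0.2117 0.2118 0.2124 0.2157 0.2163 0.2167 0
[... 1074 characters left out ...]
67 0.2174 0.2179] 99
top face 0.5 [0.2142 0.2144 0.2153 0.2164 0.2191 0.2199 0.2206] 93
top face 0.52 [0.2129 0.2136 0.2149 0.2176 0.2182 0.2189 0.2191] 98
top face 0.54 [0.2115 0.2124 0.2138 0.2166 0.2172 0.2181 0.2184] 100
top face 0.56 [0.2104 0.2115 0.2129 0.2156 0.2163 0.2169 0.2174] 99
top face 0.58 [0.2093 0.2103 0.2117 0.2145 0.2152 0.2159 0.2163] 96
top face 0.6 [0.2088 0.2093 0.2108 0.2133 0.2138 0.2146 0.2154] 95
top face 0.62 [0.1623 0.1632 0.1883 0.2066 0.2122 0.2133 0.2143] 116
top face 0.64 [0.2061 0.2066 0.2075 0.2081 0.2086 0.2121 0.2128] 51
top face 0.66 [0.2051 0.2054 0.2061 0.2066 0.207  0.2076 0.2084] 92
top face 0.68 [0.2053 0.2053 0.2055 0.2061 0.2064 0.2218 0.2261] 25
```

Run:
```python
from h import *
for n in("scene","top"):
    P,im,d=load(n); ok=(d>0)&(P[...,0]>.35)&(P[...,0]<.8)&(P[...,1]>.08)&(P[...,1]<.45)
    # front edge fit
    q=P[ok&(abs(P[...,2]-.2105)<.005)]; q=q[q[:,1]>.222]
    xs=[];ys=[];yb=[]
    for a in np.arange(.48,.681,.01):
        b=q[abs(q[:,0]-a)<.004]
        if n=="top": b=b[b[:,1]>.2325-.065*(a-.58)-.006+.0]
        xs.append(a);ys.append(np.percentile(b[:,1],1));yb.append(np.percentile(b[:,1],99.5))
    f=np.polyfit(xs,ys,1);fb=np.polyfit(xs,yb,1);print(n,"front",f,np.polyval(f,.58),"back",fb,np.polyval(fb,.58))
    a=-.0625;u=np.array([np.cos(a),np.sin(a)]);w=np.array([-u[1],u[0]])
    q2=q[q[:,1]>.25]; s=q2[:,:2]@u; print("cup along",np.percentile(s,[0,.5,1,99,99.5,100]),"perp",np.percentile(q[:,:2]@w,[.5,99.5]))
    # door top
    q=P[ok&(abs(P[...,2]-.2035)<.004)]; t=q[:,:2]@w; k=(t>.22)&(t<.26); 
    q=P[ok&(P[...,2]>.03)]; 
    t=q[:,:2]@w;s=q[:,:2]@u
    k=(t<.266)&(t>.24);print("door perp face",np.percentile(t[k],[1,5,20]), "along",np.percentile(s[k],[0,1,99,100]))
    # handle
    k=(t<.235)&(q[:,2]>.1);h=q[k];print("handle",len(h),np.percentile(s[k],[1,50,99]),np.percentile(t[k],[1,10,50,99]),np.percentile(h[:,2],[1,99]))
    kk=k&(t<np.percentile(t[k],1)+.012); print(" bar",np.percentile(s[kk],[5,50,95]),np.percentile(t[kk],[5,50,95]),np.percentile(q[kk][:,2],[1,50,99]))
```

```text
scene front [-0.0607  0.2684] 0.2332441702690809 back [-0.0576  0.4437] 0.4103064523771162
cup along [0.442  0.4443 0.4465 0.6641 0.6646 0.6666] perp [0.268  0.4464]
door perp face [0.2433 0.2473 0.2482] along [0.443  0.4484 0.6647 0.6657]
handle 225 [0.6017 0.6085 0.6128] [0.2023 0.2041 0.2122 0.2337] [0.1242 0.2005]
 bar [0.6043 0.6088 0.6113] [0.2027 0.2078 0.2137] [0.1246 0.1655 0.2002]
top front [-0.0513  0.261 ] 0.23123526625709903 back [-0.0584  0.4432] 0.40931732694437467
cup along [0.4432 0.4444 0.4453 0.6611 0.6623 0.6645] perp [0.2654 0.4451]
door perp face [0.2446 0.2454 0.2465] along [0.4392 0.4434 0.6603 0.6632]
handle 158 [0.598  0.6023 0.6098] [0.2006 0.2018 0.2148 0.234 ] [0.1277 0.2042]
 bar [0.5986 0.6016 0.6084] [0.2008 0.204  0.2111] [0.1284 0.1764 0.2033]
```

```bash
cat >> h.py <<'E'
def Rd(psi):
    z=np.array([np.cos(psi),np.sin(psi),0]);x=np.array([0,0,-1.]);return np.c_[x,np.cross(z,x),z]
def plan(p,Rm,wps,jaw,step=5.5,ang=9):
    """wps: (pos,psi,jaw?,step?) -> rows; returns rows and the final pose"""
    p=np.array(p,float);rows=[]
    for w in wps:
        t=np.array(w[0],float);Rt=Rd(w[1]);st=w[2] if len(w)>2 else step
        n=int(max(1,np.ceil(np.linalg.norm(t-p)*100/st-.01),np.ceil(np.degrees((Rm.T@Rt and 0) if False else R.from_matrix(Rm.T@Rt).magnitude())/ang)))
        for i in range(n):
            k=n-i
            d=Rm.T@((t-p)/k)*100; r=R.from_matrix(Rm.T@Rt).as_rotvec(degrees=True)/k
            d=np.round(d,2);r=np.round(r,1)
            rows.append([*r.tolist(),*d.tolist(),jaw])
            p=p+Rm@d/100;Rm=Rm@R.from_rotvec(r,degrees=True).as_matrix()
    for i in range(0,len(rows),10): print("["+",".join("["+",".join(f"{v+0:g}" for v in r)+"]" for r in rows[i:i+10])+"]")
    return p,Rm
E
python3 - <<'E'
from h import *
s=get_state();Rm=R.from_rotvec(s["tool_rot"]).as_matrix();print(Rm)
for n in("scene","top"):
    P,im,d=load(n)
    print(np.percentile(P[(d>0)&(P[...,2]>.1)&(P[...,0]>.64)&(P[...,0]<.9)&(P[...,1]<-.1)&(P[...,1]>-.4)],[1,50,99],axis=0))
psi=np.arctan2(Rm[1,2],Rm[0,2]);print(psi)
a=-.06
for t in (a,a+np.pi,a-np.pi): print(t)
plan(s["position"],Rm,[((.50,-.30,.30),-.6),((.6147,.10,.30),a),((.6147,.1689,.26),a)],8.7)
E
```

```text
[[-0.0006  0.9551  0.2963]
 [ 0.0016  0.2963 -0.9551]
 [-1.     -0.0001 -0.0017]]
[[ 0.646  -0.3907  0.1002]
 [ 0.6958 -0.282   0.1145]
 [ 0.7466 -0.2127  0.1257]]
[[ 0.645  -0.3929  0.1003]
 [ 0.6969 -0.3239  0.1173]
 [ 0.7442 -0.2141  0.1278]]
-1.269963613152867
-0.06
3.081592653589793
-3.201592653589793
[[-4.3,0,0,-1.03,4.32,-2.39,8.7],[-4.3,0,0,-1.03,4.49,-2.06,8.7],[-4.3,0,0,-1.03,4.63,-1.72,8.7],[-4.2,0,0,-1.03,4.74,-1.36,8.7],[-4.3,0,0,-1.03,4.83,-1.01,8.7],[-4.2,0,0,-1.03,4.89,-0.65,8.7],[-4.3,0,0,-1.04,4.93,-0.29,8.7],[-4.2,0,0,-1.03,4.93,0.08,8.7],[-4.3,-0.1,-0.1,-1.04,4.92,0.45,8.7],[-3.9,0,0,0,4.94,-1.64,8.7]]
[[-3.9,0,0,-0.01,5.04,-1.3,8.7],[-3.9,0,0,0,5.11,-0.95,8.7],[-3.8,0,0,-0.01,5.16,-0.6,8.7],[-3.9,0,0,0,5.19,-0.26,8.7],[-3.8,0,0,-0.01,5.2,0.09,8.7],[-3.9,0,0,0,5.19,0.44,8.7],[-3.8,0,0,-0.01,5.14,0.79,8.7],[0,0,0,2,3.44,-0.21,8.7],[0,0,0,2,3.44,-0.21,8.7]]
```

Emit:
jog_arm --pt "-4.3 0 0 -1.03 4.32 -2.39 8.7" --pt "-4.3 0 0 -1.03 4.49 -2.06 8.7" --pt "-4.3 0 0 -1.03 4.63 -1.72 8.7" --pt "-4.2 0 0 -1.03 4.74 -1.36 8.7" --pt "-4.3 0 0 -1.03 4.83 -1.01 8.7" --pt "-4.2 0 0 -1.03 4.89 -0.65 8.7" --pt "-4.3 0 0 -1.04 4.93 -0.29 8.7" --pt "-4.2 0 0 -1.03 4.93 0.08 8.7" --pt "-4.3 -0.1 -0.1 -1.04 4.92 0.45 8.7" --pt "-3.9 0 0 0 4.94 -1.64 8.7"

```text
time: 1.35
position: [0.516, -0.2493, 0.3005]
tool_rot: [0.414, 1.529, -0.416]
ft_force: [0.1, 0.3, -0.1]
grip_width: 1.004
```

Emit:
jog_arm --pt "-3.9 0 0 -0.01 5.04 -1.3 6" --pt "-3.9 0 0 0 5.11 -0.95 6" --pt "-3.8 0 0 -0.01 5.16 -0.6 6" --pt "-3.9 0 0 0 5.19 -0.26 6" --pt "-3.8 0 0 -0.01 5.2 0.09 6" --pt "-3.9 0 0 0 5.19 0.44 6" --pt "-3.8 0 0 -0.01 5.14 0.79 6" --pt "0 0 0 2 3.44 -0.21 6" --pt "0 0 0 2 3.44 -0.21 6" --pt "0 0 0 0 0 0 6"

```text
time: 2.6
position: [0.6126, 0.1722, 0.2575]
tool_rot: [0.041, 1.575, -0.044]
ft_force: [-0.3, 0.8, 0.2]
grip_width: 0.688
```

Run:
```python
from h import *
s=get_state();print(s["time"],s["position"],R.from_rotvec(s["tool_rot"]).as_matrix(),s["joint_positions"],s["ft_force"])
im,d=get_image("wrist");cv2.imwrite("pics/w1.png",im[:,:,::-1]);np.save("pics/w1d.npy",d)
T=np.eye(4);T[:3,:3]=R.from_rotvec(s["tool_rot"]).as_matrix();T[:3,3]=s["position"]
c=camera_info("wrist");P=cloud(d,c["intrinsics"],T@c["mount"]);np.save("pics/w1P.npy",P)
# handle bar: points between door and z .1-.2
a=-.06;u=np.array([np.cos(a),np.sin(a)]);w=np.array([-u[1],u[0]])
h=np.array([.458,.2263])
S=(P[...,:2]-h)@u;Tt=(P[...,:2]-h)@w;Z=P[...,2]
m=(d>0)&(S>.12)&(S<.2)&(Tt<-.03)&(Tt>-.07)&(Z>.1)&(Z<.215)
print(m.sum(),[np.percentile(x[m],[1,50,99]) for x in(S,Tt,Z)], np.argwhere(m).mean(0))
t=m&(Z>.185);print("top part S",np.percentile(S[t],[2,50,98]),"T",np.percentile(Tt[t],[2,98]))
m=(d>0)&(S>.0)&(S<.23)&(Z>.19)&(Z<.207)&(abs(Tt)<.02);print("door top",np.polyfit(S[m],Tt[m],1),np.percentile(S[m],[1,99]),np.percentile(Tt[m],[1,50,99]))
```

```text
2.6 [0.6126 0.1722 0.2575] [[-0.0043  0.0541  0.9985]
 [-0.0014  0.9985 -0.0541]
 [-1.     -0.0016 -0.0042]] [ 0.2522  0.3641 -0.751   1.3858  0.2456  1.4912 -0.5403] [-0.3188  0.8354  0.1967]
449 [array([0.1547, 0.1605, 0.1663]), array([-0.0507, -0.0396, -0.0301]), array([0.1957, 0.2001, 0.2022])] [194.6927 259.9755]
top part S [0.1547 0.1605 0.1663] T [-0.0503 -0.0302]
door top [-0.0048  0.0013] [0.0041 0.2167] [-0.0166  0.0011  0.0085]
```

View pics/w1.png

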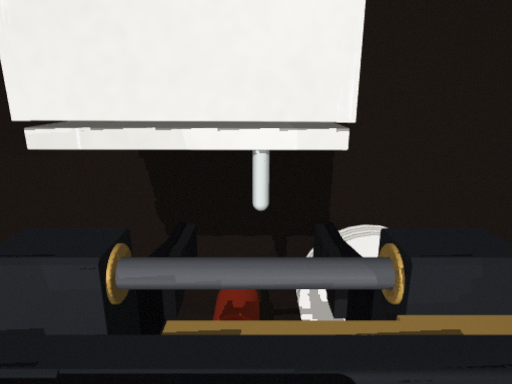

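Emit:
jog_arm --pt "0 0 0 3 -0.1 0.3 6" --pt "0 0 0 3 0 0 6" --pt "0 0 0 2.1 0 0 6" --pt "0 0 0 0 0 0 6" --squeeze 55

```text
time: 3.15
position: [0.6173, 0.1655, 0.1776]
tool_rot: [0.046, 1.572, -0.052]
ft_force: [-0.9, 0.0, 0.5]
grip_width: 0.691
```

Run:
```python
from h import *
s=get_state();print(s["time"],s["position"],s["ft_force"])
im,d=get_image("wrist");cv2.imwrite("pics/w2.png",im[:,:,::-1])
```

```text
3.15 [0.6173 0.1655 0.1776] [-0.874   0.015   0.4985]
```

View pics/w2.png

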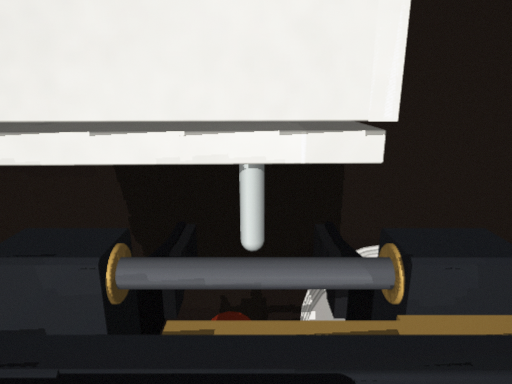

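Emit:
jog_arm --pt "0 0 0 0 0.3 -0.1 3" --pt "0 0 0 0 0 0 0.5" --pt "0 0 0 0 0 0 0.5" --pt "0 0 0 0 0 0 0.5" --squeeze 55

```text
time: 3.7
position: [0.6172, 0.1701, 0.1792]
tool_rot: [0.046, 1.569, -0.049]
ft_force: [-0.1, 0.1, -0.6]
grip_width: 0.32
```

Run:
```python
from h import *
for i in range(3):
    s=get_state();print(s["time"],s["position"],s["ft_force"],s["grip_width"]*8.7); get_image("top")
```

```text
3.7 [0.6172 0.1701 0.1792] [-0.1196  0.06   -0.5859] 2.786190615673798
3.75 [0.6171 0.1701 0.179 ] [0.0814 0.0793 0.4776] 2.4002134190585136
3.8 [0.617  0.1701 0.1789] [0.2287 0.0903 0.1406] 2.001440877195149
```

Emit:
jog_arm --pt "0 0 0 0 0 0 0.5" --pt "0 0 0 0 0 0 0.5" --pt "0 0 0 0 0 0 0.5" --squeeze 55

```text
time: 4.22
position: [0.6163, 0.1702, 0.1788]
tool_rot: [0.045, 1.571, -0.05]
ft_force: [-4.6, -0.3, 2.5]
grip_width: 0.117
```

Run:
```python
from h import *
s=get_state();print(s["time"],s["position"],s["ft_force"],s["grip_width"]*8.7,s["joint_positions"])
```

```text
4.225 [0.6163 0.1702 0.1788] [-4.5512 -0.2948  2.5496] 1.0149779461488593 [ 0.2522  0.4045 -0.7358  1.4969  0.2764  1.3483 -0.5653]
```

Run:
```python
from h import *
h=np.array([.458,.2263]);v=np.array([.6163,.1702])-h
psi=-.05
for n,dt in((1,3),(1,6)):
    th=-np.radians(dt); c,s_=np.cos(th),np.sin(th); v2=np.array([[c,-s_],[s_,c]])@v; d=np.r_[v2-v,0]
    print(dt, Rd(psi).T@d*100)
```

```text
3 [ 0.     -0.8355 -0.2739]
6 [ 0.     -1.6556 -0.5911]
```

Emit:
jog_arm --pt "3 0 0 0 -0.84 -0.27 0.5" --pt "3 0 0 0 -0.84 -0.27 0.5" --pt "3 0 0 0 -0.84 -0.27 0.5" --pt "0 0 0 0 0 0 0.5"

```text
time: 4.72
position: [0.6052, 0.1451, 0.1788]
tool_rot: [0.17, 1.565, -0.175]
ft_force: [-3.2, 2.1, -0.0]
grip_width: 0.119
```

Run:
```python
from h import *
s=get_state();Rm=R.from_rotvec(s["tool_rot"]).as_matrix();print(s["time"],s["position"],s["ft_force"],s["grip_width"]*8.7,np.arctan2(Rm[1,2],Rm[0,2]))
im,d=get_image("wrist");cv2.imwrite("pics/w3.png",im[:,:,::-1])
```

```text
4.725 [0.6052 0.1451 0.1788] [-3.1858  2.092  -0.028 ] 1.0357257647332077 -0.21928009012515493
```

View pics/w3.png

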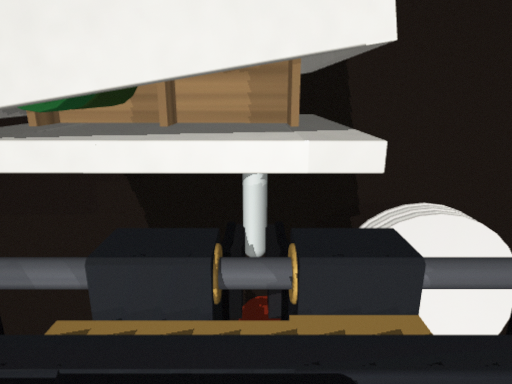

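The catch is passed: the door stands ajar, the handle (255,215) is between the fingers and the rack with the green lid shows behind. Swinging on.

Emit:
jog_arm --pt "6 0 0 0 -1.66 -0.59 0.5" --pt "6 0 0 0 -1.66 -0.59 0.5" --pt "6 0 0 0 -1.66 -0.59 0.5" --pt "6 0 0 0 -1.66 -0.59 0.5" --pt "6 0 0 0 -1.66 -0.59 0.5" --pt "6 0 0 0 -1.66 -0.59 0.5"

```text
time: 5.52
position: [0.5304, 0.0742, 0.1788]
tool_rot: [0.662, 1.464, -0.665]
ft_force: [0.7, 1.2, -2.3]
grip_width: 0.113
```

Emit:
jog_arm --pt "6 0 0 0 -1.66 -0.59 0.5" --pt "6 0 0 0 -1.66 -0.59 0.5" --pt "6 0 0 0 -1.66 -0.59 0.5" --pt "3 0 0 0 -0.84 -0.27 0.5" --pt "3 0 0 0 -0.84 -0.27 0.5" --pt "0 0 0 0 0 0 0.5" --pt "0 0 0 0 0 0 0.5"

```text
time: 6.4
position: [0.4621, 0.0583, 0.1788]
tool_rot: [0.978, 1.336, -0.983]
ft_force: [-0.6, -2.5, -5.6]
grip_width: 0.115
```

Run:
```python
from h import *
s=get_state();Rm=R.from_rotvec(s["tool_rot"]).as_matrix();print(s["time"],s["position"],s["ft_force"],s["grip_width"]*8.7,np.arctan2(Rm[1,2],Rm[0,2]),s["joint_positions"])
for n in("top","scene"):
    im,d=get_image(n);cv2.imwrite(f"pics/{n}1.png",im[:,:,::-1]);np.save(f"pics/{n}1d.npy",d);np.save(f"pics/{n}1i.npy",im)
```

```text
6.4 [0.4621 0.0583 0.1788] [-0.5839 -2.5069 -5.6487] 1.0020836054228044 -1.264364277163704 [ 0.427  -0.0386 -0.5929  1.9096 -0.0185  1.2644 -1.4243]
```

View pics/scene1.png

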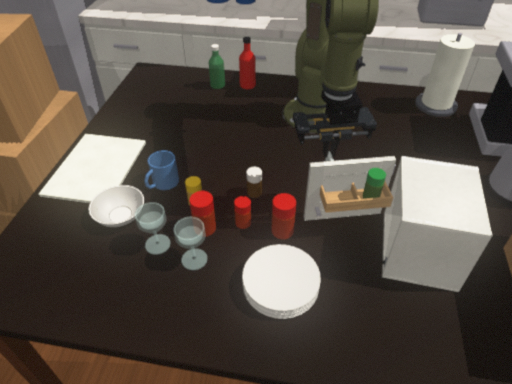

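Run:
```python
from h import *
s=get_state();Rm=R.from_rotvec(s["tool_rot"]).as_matrix()
plan(s["position"]+[0,0,.10],Rm,[((.566,-.1495,.24),-.02)],7.5)
P,im,d=load("top",1); ok=d>0
from h import *
hsv=cv2.cvtColor(im,cv2.COLOR_RGB2HSV)
m=ok&(P[...,2]>.19)&(P[...,2]<.209)&(P[...,0]<.6)&(P[...,0]>.4)&(P[...,1]<.235)&(P[...,1]>-.02)&(hsv[...,1]<60)&(hsv[...,2]>120)
q=P[m][:,:2];print(len(q),cv2.minAreaRect(q.astype(np.float32)))
l=cv2.fitLine(q.astype(np.float32),cv2.DIST_HUBER,0,.01,.01).ravel();print(l,np.arctan2(l[1],l[0]))
```

```text
[[-8.9,0,0,0.49,0.46,2.87,7.5],[-8.9,0,0,0.5,0.01,2.9,7.5],[-8.9,0,0,0.49,-0.44,2.87,7.5],[-8.9,0,0,0.5,-0.88,2.76,7.5],[-8.9,0,0.1,0.49,-1.3,2.6,7.5],[-8.9,0,0,0.49,-1.68,2.36,7.5],[-9,0,0.1,0.49,-2.03,2.08,7.5],[-8.9,0.1,0,0.49,-2.33,1.73,7.5]]
85 ((0.5577664375305176, 0.12828588485717773), (0.09180551022291183, 0.21631209552288055), 2.249898910522461)
[0.1893 0.9819 0.535  0.1075] 1.3803415
```

Emit:
jog_arm --pt "0 0 0 0 0 0 5" --pt "0 0 0 0 0 0 5" --pt "0 0 0 0 0 0 5" --pt "0 0 0 0 0 0 5" --pt "0 0 0 -2 0 0 5" --pt "0 0 0 -4 0 0 5" --pt "0 0 0 -4 0 0 5" --pt "0 0 0 0 0 0 5"

```text
time: 7.5
position: [0.4638, 0.0602, 0.2825]
tool_rot: [0.981, 1.331, -0.978]
ft_force: [-0.3, 0.5, 0.1]
grip_width: 0.574
```

Emit:
jog_arm --pt "-8.9 0 0 0.49 0.46 2.87 7.5" --pt "-8.9 0 0 0.5 0 2.9 7.5" --pt "-8.9 0 0 0.49 -0.44 2.87 7.5" --pt "-8.9 0 0 0.5 -0.88 2.76 7.5" --pt "-8.9 0 0.1 0.49 -1.3 2.6 7.5" --pt "-8.9 0 0 0.49 -1.68 2.36 7.5" --pt "-9 0 0.1 0.49 -2.03 2.08 7.5" --pt "-8.9 0.1 0 0.49 -2.33 1.73 7.5" --pt "0 0 0 0 0 0 7.5" --pt "0 0 0 0 0 0 7.5"

```text
time: 8.75
position: [0.5653, -0.147, 0.2395]
tool_rot: [0.018, 1.572, -0.015]
ft_force: [0.5, 0.4, 0.5]
grip_width: 0.863
```

```bash
cat >> h.py <<'E'
def wrist(tag):
    s=get_state();im,d=get_image("wrist");cv2.imwrite(f"pics/w{tag}.png",im[:,:,::-1])
    T=np.eye(4);T[:3,:3]=R.from_rotvec(s["tool_rot"]).as_matrix();T[:3,3]=s["position"]
    c=camera_info("wrist");P=cloud(d,c["intrinsics"],T@c["mount"])
    print(s["time"],s["position"],"psi",np.arctan2(T[1,2],T[0,2]),s["ft_force"],s["grip_width"]*8.7)
    return s,im,d,P
E
python3 - <<'E'
from h import *
s,im,d,P=wrist(4)
print(R.from_rotvec(s["tool_rot"]).as_matrix())
hsv=cv2.cvtColor(im,cv2.COLOR_RGB2HSV)
red=((hsv[...,0]<8)|(hsv[...,0]>172))&(hsv[...,1]>150)&(hsv[...,2]>60)&(d>0)&(np.hypot(P[...,0]-.566,P[...,1]+.15)<.04)
q=P[red];zt=np.percentile(q[:,2],97);t=q[q[:,2]>zt-.006];print(len(t),zt,t.mean(0),cv2.minEnclosingCircle(t[:,:2].astype(np.float32)))
im,d=get_image("top");cv2.imwrite("pics/top2.png",im[:,:,::-1]);np.save("pics/top2d.npy",d);np.save("pics/top2i.npy",im)
im,d=get_image("scene");cv2.imwrite("pics/scene2.png",im[:,:,::-1]);np.save("pics/scene2d.npy",d);np.save("pics/scene2i.npy",im)
E
```

```text
8.75 [ 0.5653 -0.147   0.2395] psi -0.02078506994533168 [0.5297 0.4028 0.4658] 7.510101913773848
[[-0.0011  0.0208  0.9998]
 [ 0.0021  0.9998 -0.0208]
 [-1.      0.002  -0.0012]]
1471 0.0862970898083358 [ 0.5648 -0.1483  0.085 ] ((0.5647088885307312, -0.14901287853717804), 0.02195526286959648)
```

View pics/w4.png

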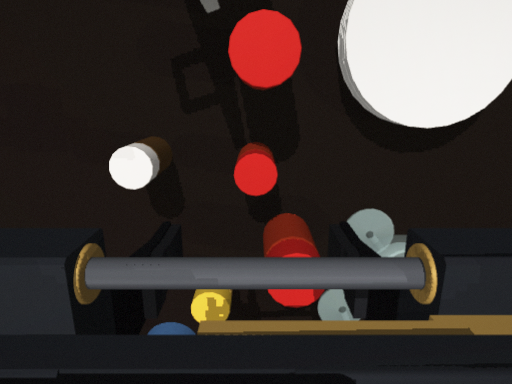

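View pics/top2.png

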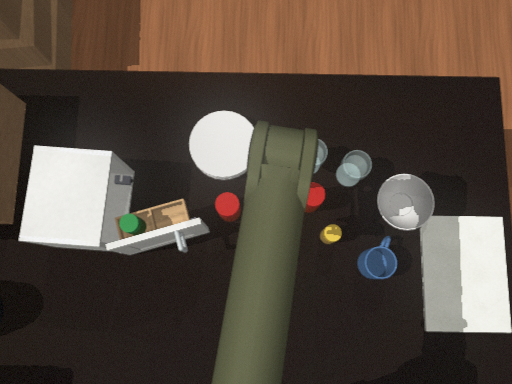

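Emit:
jog_arm --pt "0 0 0 4 -0.2 0 7" --pt "0 0 0 4 0 0 7" --pt "0 0 0 4 0 0 7" --pt "0 0 0 3.3 0 0 7" --pt "0 0 0 2 0 0 7" --pt "0 0 0 0 0 0 4" --pt "0 0 0 0 0 0 4" --pt "0 0 0 0 0 0 4" --pt "0 0 0 0 0 0 4" --squeeze 15

```text
time: 10.02
position: [0.5663, -0.1503, 0.0683]
tool_rot: [0.016, 1.569, -0.016]
ft_force: [0.1, -0.6, 3.2]
grip_width: 0.486
```

Run:
```python
from h import *
s,im,d,P=wrist(5)
P,im,d=load("top",2);hsv=cv2.cvtColor(im,cv2.COLOR_RGB2HSV);ok=d>0
m=ok&(P[...,2]>.196)&(P[...,2]<.209)&(P[...,0]<.52)&(P[...,0]>.4)&(P[...,1]<.235)&(P[...,1]>-.02)
m[:, :100]=0
q=P[m][:,:2];print(len(q),cv2.minAreaRect(q.astype(np.float32)))
l=cv2.fitLine(q.astype(np.float32),cv2.DIST_HUBER,0,.01,.01).ravel();print(l,np.arctan2(l[1],l[0])-np.pi)
a=cv2.resize(im[150:270,90:230],None,fx=5,fy=5,interpolation=2);cv2.imwrite("pics/ct2.png",a[:,:,::-1])
br=ok&(abs(hsv[...,0].astype(int)-14)<8)&(hsv[...,1]>70)&(hsv[...,2]>90)&(P[...,2]>.1)&(P[...,2]<.16)
q=P[br];print("rack",len(q),cv2.boxPoints(cv2.minAreaRect(q[q[:,2]>.13][:,:2].astype(np.float32))),np.percentile(q[:,2],[1,50,99]))
```

```text
10.025 [ 0.5663 -0.1503  0.0683] psi -0.02051632984400367 [ 0.1127 -0.5503  3.2013] 4.229839883715939
766 ((0.48677879571914673, 0.12419825792312622), (0.06477484107017517, 0.22056050598621368), 0.5155758857727051)
[ 0.2576 -0.9663  0.4921  0.1092] -4.4518504
rack 1150 [[0.4816 0.2143]
 [0.5317 0.0508]
 [0.585  0.0671]
 [0.5348 0.2307]] [0.1045 0.1113 0.1403]
```

View pics/ct2.png

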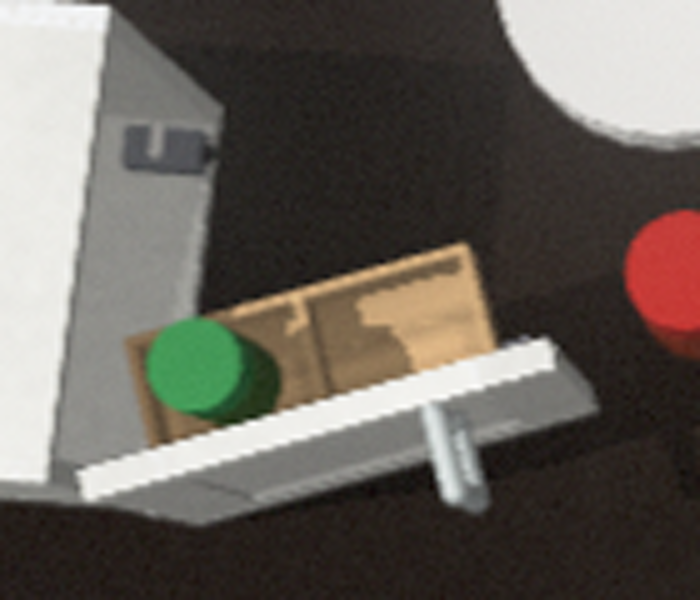

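View pics/w5.png

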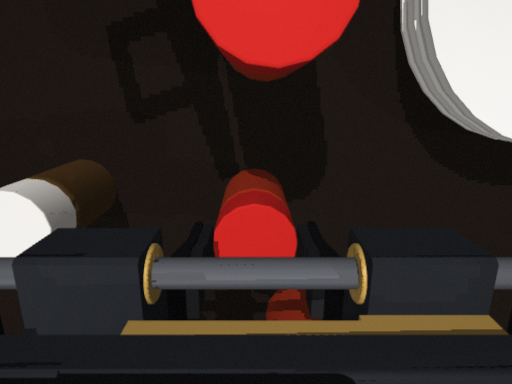

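Run:
```python
from h import *
s=get_state();Rm=R.from_rotvec(s["tool_rot"]).as_matrix()
p0=s["position"]+[0,0,-.0]
plan(p0,Rm,[((.566,-.15,.15),-.02,3),((.566,-.15,.25),-.02,5),((.585,-.02,.29),-.7),((.5397,.0997,.29),-1.2735)],4)
```

```text
[[0,0,0,-2.72,0.01,-0.01,4],[0,0,0,-2.72,0.01,0,4],[0,0.1,0,-2.72,0,-0.01,4],[0,0,0,-5,0,0,4],[0,0,0,-5,0.01,0,4],[7.8,0,0,-0.8,2.61,0.33,4],[7.8,0,0,-0.8,2.63,-0.03,4],[7.8,0,0,-0.8,2.6,-0.39,4],[7.8,0,0,-0.8,2.52,-0.73,4],[7.7,0,0,-0.8,2.39,-1.07,4]]
[[8.2,0,0,0,1.56,-2.79,4],[8.2,0,0,0,1.15,-2.99,4],[8.2,0,0,0,0.71,-3.12,4],[8.3,0,0,0,0.25,-3.19,4]]
```

Emit:
jog_arm --pt "0 0 0 -2.7 0 0 4" --pt "0 0 0 -2.7 0 0 4" --pt "0 0 0 -2.7 0 0 4" --pt "0 0 0 -5 0 0 4" --pt "0 0 0 -5 0 0 4" --pt "7.8 0 0 -0.8 2.61 0.33 4" --pt "7.8 0 0 -0.8 2.63 -0.03 4" --pt "7.8 0 0 -0.8 2.6 -0.39 4" --pt "7.8 0 0 -0.8 2.52 -0.73 4" --pt "7.7 0 0 -0.8 2.39 -1.07 4"

```text
time: 11.32
position: [0.5845, -0.0194, 0.2885]
tool_rot: [0.551, 1.5, -0.55]
ft_force: [0.6, 0.1, -1.8]
grip_width: 0.487
```

Emit:
jog_arm --pt "8.2 0 0 0 1.56 -2.79 4" --pt "8.2 0 0 0 1.15 -2.99 4" --pt "8.2 0 0 0 0.71 -3.12 4" --pt "8.3 0 0 0 0.25 -3.19 4" --pt "0 0 0 0 0 0 4" --pt "0 0 0 0 0 0 4"

```text
time: 12.08
position: [0.5395, 0.0984, 0.2883]
tool_rot: [0.987, 1.335, -0.987]
ft_force: [1.0, -0.4, -0.3]
grip_width: 0.486
```

Run:
```python
from h import *
s,im,d,P=wrist(6)
np.save("pics/w6P.npy",P);np.save("pics/w6i.npy",im)
for n in("top","scene"):
    im,d=get_image(n);cv2.imwrite(f"pics/{n}3.png",im[:,:,::-1]);np.save(f"pics/{n}3d.npy",d);np.save(f"pics/{n}3i.npy",im)
```

```text
12.075 [0.5395 0.0984 0.2883] psi -1.2729102134763663 [ 1.019  -0.3688 -0.2906] 4.225396020406349
```

View pics/w6.png

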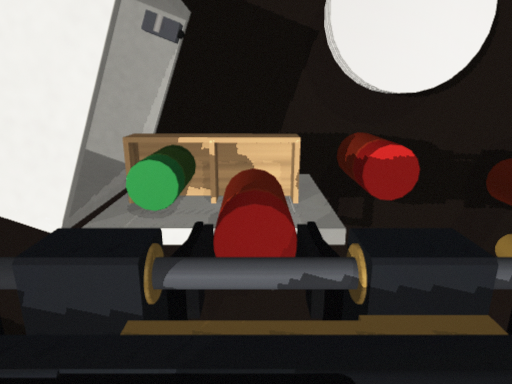

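View pics/scene3.png

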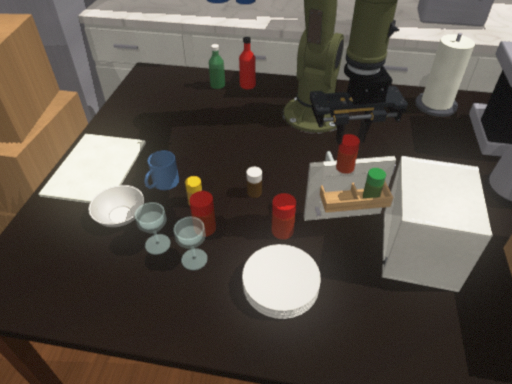

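Run:
```python
from h import *
P=np.load("pics/w6P.npy");im=np.load("pics/w6i.npy");hsv=cv2.cvtColor(im,cv2.COLOR_RGB2HSV)
b=-1.2735;u=np.array([np.cos(b),np.sin(b)]);w=np.array([-u[1],u[0]])
q=P.reshape(-1,3);r=q[:,:2]-[.5395,.0984];S=r@u;T=r@w;Z=q[:,2]
br=((abs(hsv[...,0].astype(int)-14)<8)&(hsv[...,1]>70)&(hsv[...,2]>60)).ravel()
m=br&(Z>.133)&(Z<.145)&(abs(S)<.2)&(abs(T)<.1)
print(m.sum(),np.percentile(S[m],[0,1,99,100]),np.percentile(T[m],[0,1,50,90,99,100]))
f=m&(T>.02);print("front wall",np.polyfit(S[f],T[f],1),np.polyfit(S[f],T[f],1)[0])
hh,_=np.histogram(S[m&(T<.028)],bins=np.arange(-.14,.06,.004));print(dict(zip(np.round(np.arange(-.14,.056,.004),3),hh)))
g=((abs(hsv[...,0].astype(int)-65)<15)&(hsv[...,1]>100)).ravel()&(Z>.185)
print("green top",S[g].mean(),T[g].mean(),np.percentile(Z[g],95),g.sum())
d=(hsv[...,1]<60).ravel()&(abs(Z-.204)<.005)&(abs(T+.04)<.02)&(abs(S)<.2)
print("door top",np.percentile(S[d],[1,99]),np.percentile(T[d],[1,50,99]))
```

```text
1779 [-0.1289 -0.1279  0.041   0.0421] [-0.0333 -0.0316  0.0295  0.0334  0.034   0.0343]
front wall [0.0001 0.0305] 9.92985767151853e-05
{np.float64(-0.14): np.int64(0), np.float64(-0.136): np.int64(0), np.float64(-0.132): np.int64(11), np.float64(-0.128): np.int64(134), np.float64(-0.124): np.int64(46), np.float64(-0.12): np.int64(0), np.float64(-0.116): np.int64(0), np.float64(-0.112): np.int64(0), np.float64(-0.108): np.int64(0), np.float64(-0.104): np.int64(0), np.float64(-0.1): np.int64(0), np.float64(-0.096): np.int64(2), np.float64(-0.092): np.int64(0), np.float64(-0.088): np.int64(0), np.float64(-0.084): np.int64(0), np.float64(-0.08): np.int64(0), np.float64(-0.076): np.int64(0), np.float64(-0.072): np.int64(0), np.float64(-0.068): np.int64(0), np.float64(-0.064): np.int64(0), np.float64(-0.06): np.int64(0), np.float64(-0.056): np.int64(0), np.float64(-0.052): np.int64(0), np.float64(-0.048): np.int64(134), np.float64(-0.044): np.int64(201), np.float64(-0.04): np.int64(0), np.float64(-0.036): np.int64(0), np.float64(-0.032): np.int64(0), np.float64(-0.028): np.int64(0), np.float64(-0.024): np.int64(0), np.float64(-0.02): np.int64(0), np.float64(-0.016): np.int64(0), np.float64(-0.012): np.int64(0), np.float64(-0.008): np.int64(0), np.float64(-0.004): np.int64(0), np.float64(0.0): np.int64(0), np.float64(0.004): np.int64(0), np.float64(0.008): np.int64(0), np.float64(0.012): np.int64(0), np.float64(0.016): np.int64(0), np.float64(0.02): np.int64(0), np.float64(0.024): np.int64(0), np.float64(0.028): np.int64(1), np.float64(0.032): np.int64(0), np.float64(0.036): np.int64(252), np.float64(0.04): np.int64(83), np.float64(0.044): np.int64(0), np.float64(0.048): np.int64(0), np.float64(0.052): np.int64(0)}
green top -0.0833226647424869 0.0031254464636665882 0.19635678590909317 2307
door top [-0.1562  0.0719] [-0.0468 -0.0354 -0.0232]
```

Emit:
jog_arm --pt "0 0 0 3 0 -0.2 4" --pt "0 0 0 3 0 0 4" --pt "0 0 0 2.5 0 0 4" --pt "0 0 0 1.5 0 0 4" --pt "0 0 0 0.6 0 0 4" --pt "0 0 0 0.2 0 0 4" --pt "0 0 0 0 0 0 4"

```text
time: 13.1
position: [0.5392, 0.1016, 0.1811]
tool_rot: [0.989, 1.335, -0.986]
ft_force: [0.8, 0.0, -0.9]
grip_width: 0.483
```

Emit:
jog_arm --pt "0 0 0 0.2 0 0 4" --pt "0 0 0 0 0 0 4"

```text
time: 13.35
position: [0.5388, 0.1015, 0.1786]
tool_rot: [0.988, 1.336, -0.987]
ft_force: [0.7, 0.3, -1.2]
grip_width: 0.485
```

Run:
```python
from h import *
s,im,d,P=wrist(7)
```

```text
13.35 [0.5388 0.1015 0.1786] psi -1.2733883925875156 [ 0.6856  0.3304 -1.1968] 4.2163494583795345
```

View pics/w7.png

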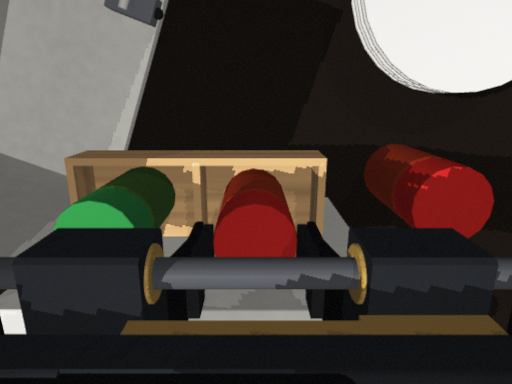

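Emit:
jog_arm --pt "0 0 0 0.1 0 0 4" --pt "0 0 0 0.1 0 0 4" --pt "0 0 0 0 0 0 4"

```text
time: 13.78
position: [0.5398, 0.1022, 0.1782]
tool_rot: [0.989, 1.334, -0.984]
ft_force: [-0.2, 1.4, 6.3]
grip_width: 0.491
```

Emit:
jog_arm --pt "0 0 0 0 0 0 4.8" --pt "0 0 0 0 0 0 5.6" --pt "0 0 0 0 0 0 5.8" --pt "0 0 0 -1 0 0 5.8" --pt "0 0 0 -4 0 0 5.8" --pt "0 0 0 -5 0 0 5.8" --pt "0 0 0 -2 0 0 5.8" --pt "0 0 0 0 0 0 5.8" --pt "0 0 0 0 0 0 5.8"

```text
time: 14.9
position: [0.5382, 0.1012, 0.2953]
tool_rot: [0.987, 1.337, -0.988]
ft_force: [-0.2, -0.9, 0.3]
grip_width: 0.665
```

Run:
```python
from h import *
s,im,d,P=wrist(8)
b=-1.2735;u=np.array([np.cos(b),np.sin(b)]);w=np.array([-u[1],u[0]])
hsv=cv2.cvtColor(im,cv2.COLOR_RGB2HSV);q=P.reshape(-1,3);r=q[:,:2]-[.458,.2263];S=r@u;T=r@w;Z=q[:,2]
H=hsv[...,0].ravel().astype(int);Sa=hsv[...,1].ravel()
for nm,m in(("red",((H<8)|(H>172))&(Sa>130)),("green",(abs(H-65)<15)&(Sa>100))):
    m=m&(abs(T-.04)<.05)&(S<.2)&(S>0)&(Z>.1); t=m&(Z>np.percentile(Z[m],97)-.005); print(nm,S[t].mean(),T[t].mean(),np.percentile(Z[m],97),cv2.minEnclosingCircle(np.c_[S[t],T[t]].astype(np.float32)))
br=(abs(H-14)<8)&(Sa>70)&(Z>.133)&(Z<.145)&(T>0)&(T<.09)&(S<.22)&(S>0)
print("rack",np.percentile(S[br],[1,99]),np.percentile(T[br],[1,99]))
im,d=get_image("scene");cv2.imwrite("pics/s4.png",cv2.resize(im[120:280,260:500],None,fx=3,fy=3)[:,:,::-1])
```

```text
14.9 [0.5382 0.1012 0.2953] psi -1.273508619820964 [-0.2413 -0.8922  0.2823] 5.7895823333697916
red 0.1400375142369191 0.04184942063805649 0.19624335260768153 ((0.14680115878582, 0.04390565678477287), 0.028975091874599457)
green 0.062051706555440234 0.043164929812081115 0.19651354605767093 ((0.10872448235750198, 0.046067386865615845), 0.0707322284579277)
rack [0.0178 0.1869] [0.01   0.0752]
```

View pics/w8.png

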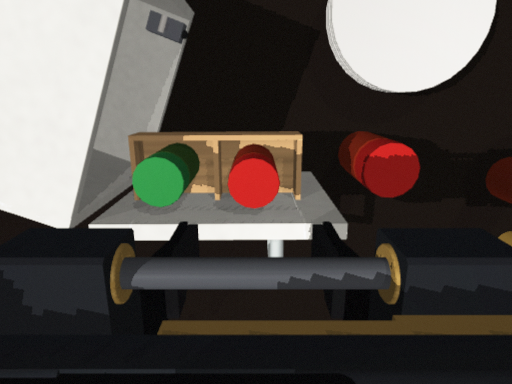

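View pics/s4.png

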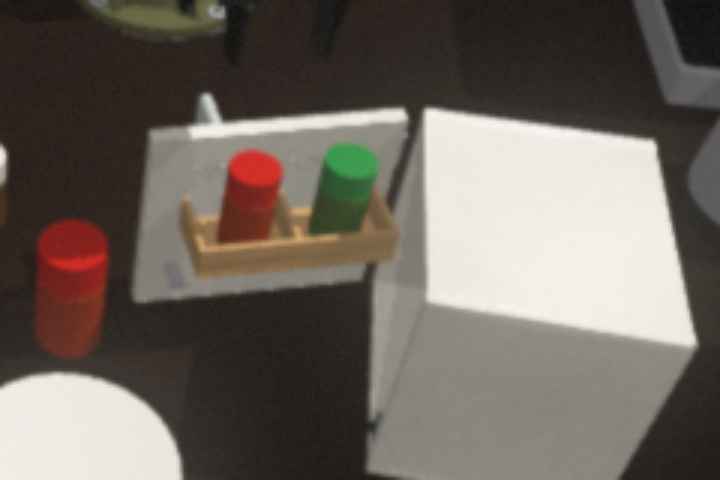

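Run:
```python
from h import *
s=get_state();Rm=R.from_rotvec(s["tool_rot"]).as_matrix()
b=-1.2735;plan(s["position"],Rm,[((.4795,.0205,.295),b),((.4795,.0205,.178),b)],0)
for dt in(2,4):
    a=np.radians(dt);v=np.array([.203,-.018]) # (S,T): z=S dir, y=T dir
    v2=np.array([v[0]*np.cos(a)-v[1]*np.sin(a),v[0]*np.sin(a)+v[1]*np.cos(a)])-v;print(dt,"y",v2[1]*100,"z",v2[0]*100)
```

```text
[[0,0,0.1,0,-3.97,3,0],[0,-0.1,0,-0.01,-3.98,3,0],[0,0,0,3.9,0,0,0],[0,0,0,3.9,0,-0.01,0],[0,0,0,3.9,0.01,0,0]]
2 y 0.7095562944263974 z 0.05045288255214331
4 y 1.4204411265380603 z 0.07611187301385658
```

Emit:
jog_arm --pt "0 0 0 0 -3.97 3 0" --pt "0 0 0 0 -3.98 3 0" --pt "0 0 0 0 0 0 0" --pt "0 0 0 0 0 0 0" --pt "0 0 0 0 0 0 0" --pt "0 0 0 0 0 0 0" --pt "0 0 0 0 0 0 0"

```text
time: 15.88
position: [0.4804, 0.0213, 0.2961]
tool_rot: [0.987, 1.337, -0.986]
ft_force: [0.8, 0.7, 0.3]
grip_width: 0.025
```

Run:
```python
from h import *
s,im,d,P=wrist(9)
im,d=get_image("top");cv2.imwrite("pics/top4.png",im[:,:,::-1])
```

```text
15.875 [0.4804 0.0213 0.2961] psi -1.2723813186057118 [0.8022 0.6705 0.3401] 0.21521922743963784
```

View pics/w9.png

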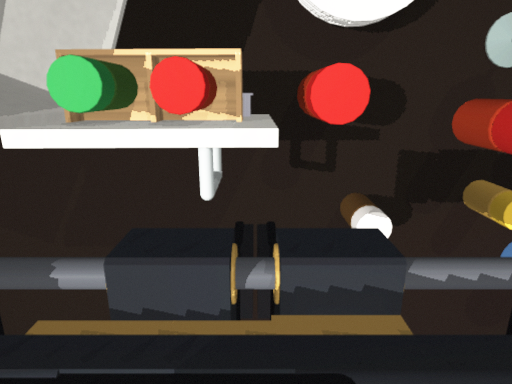

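Emit:
jog_arm --pt "0 0 0 4 0 0 0" --pt "0 0 0 4 0 0 0" --pt "0 0 0 3.8 0 0 0" --pt "0 0 0 0 1 0 0" --pt "0 0 0 0 0.7 0 0" --pt "0 0 0 0 0 0 0"

```text
time: 16.73
position: [0.4985, 0.0263, 0.1802]
tool_rot: [0.989, 1.334, -0.984]
ft_force: [0.5, 0.4, -0.1]
grip_width: 0.003
```

Emit:
jog_arm --pt "0 0 0 0 0.3 0 0" --pt "0 0 0 0 0.3 0 0" --pt "-2 0 0 0 0.71 0.05 0" --pt "-2 0 0 0 0.71 0.05 0" --pt "-3 0 0 0 1.06 0.07 0" --pt "-4 0 0 0 1.42 0.08 0" --pt "-4 0 0 0 1.42 0.08 0" --pt "-4 0 0 0 1.42 0.08 0"

```text
time: 17.73
position: [0.5655, 0.0523, 0.1781]
tool_rot: [0.733, 1.445, -0.732]
ft_force: [-0.8, 0.4, -0.1]
grip_width: 0.002
```

Run:
```python
from h import *
s,im,d,P=wrist(10)
im,d=get_image("top");cv2.imwrite("pics/top5.png",im[:,:,::-1])
```

```text
17.725 [0.5655 0.0523 0.1781] psi -0.9384517279035134 [-0.8352  0.3949 -0.0893] 0.018975271188679553
```

View pics/w10.png

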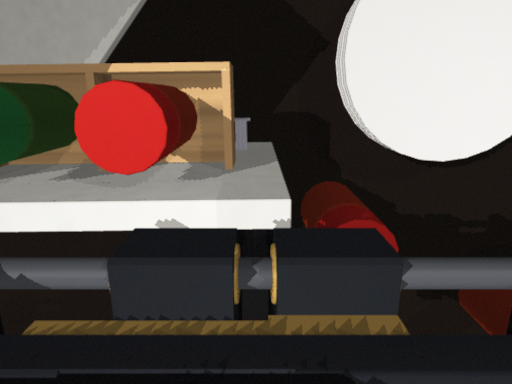

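Emit:
jog_arm --pt "-4 0 0 0 1.42 0.08 0" --pt "-4 0 0 0 1.42 0.08 0" --pt "-4 0 0 0 1.42 0.08 0" --pt "-4 0 0 0 1.42 0.08 0" --pt "-4 0 0 0 1.42 0.08 0" --pt "-4 0 0 0 1.42 0.08 0" --pt "-4 0 0 0 1.42 0.08 0" --pt "-3 0 0 0 1.06 0.07 0" --pt "-2 0 0 0 0.71 0.05 0" --pt "0 0 0 0 0 0 0"

```text
time: 19.08
position: [0.6432, 0.1376, 0.1783]
tool_rot: [0.288, 1.552, -0.286]
ft_force: [0.2, -0.6, -0.8]
grip_width: 0.003
```

```bash
cat >> h.py <<'E'
def doortop(P,s):
    # line of the door's top edge in the world
    q=P.reshape(-1,3);Rm=R.from_rotvec(s["tool_rot"]).as_matrix()
    r=(q-s["position"]);y=r@Rm[:,1];z=r@Rm[:,2]
    m=(abs(q[:,2]-.204)<.004)&(y>-.005)&(y<.05)&(abs(z)<.2)
    f=np.polyfit(z[m],y[m],1);print("door top n",m.sum(),"slope",f[0],"y range",np.percentile(y[m],[1,50,99]),"z range",np.percentile(z[m],[1,99]))
E
python3 - <<'E'
from h import *
s,im,d,P=wrist(11);doortop(P,s)
im,d=get_image("top");cv2.imwrite("pics/top6.png",im[:,:,::-1])
E
```

```text
19.075 [0.6432 0.1376 0.1783] psi -0.36536211618950615 [ 0.1956 -0.6267 -0.8365] 0.028193696697048565
door top n 9485 slope 0.01654543982622361 y range [0.011  0.0215 0.0297] z range [-0.1192  0.0129]
```

View pics/w11.png

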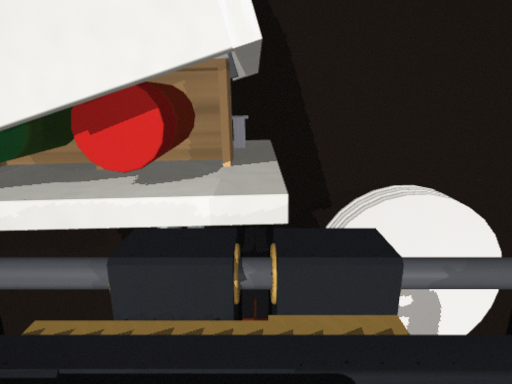

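View pics/top6.png

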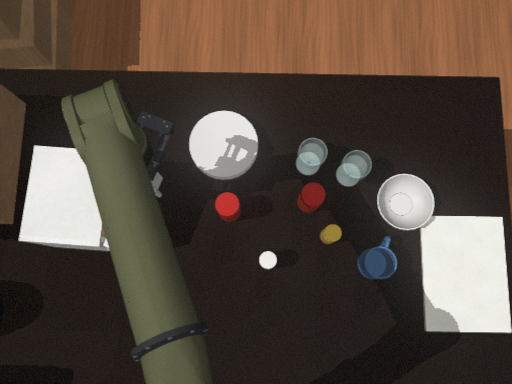

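Emit:
jog_arm --pt "-2 0 0 0 0.71 0.05 0" --pt "-2 0 0 0 0.71 0.05 0" --pt "-2 0 0 0 0.71 0.05 0" --pt "-2 0 0 0 0.71 0.05 0" --pt "-2 0 0 0 0.71 0.05 0" --pt "-2 0 0 0 0.71 0.05 0" --pt "0 0 0 0 0 0 0" --pt "0 0 0 0 0 0 0"

```text
time: 20.18
position: [0.6578, 0.1771, 0.1784]
tool_rot: [0.124, 1.567, -0.122]
ft_force: [0.6, -0.1, 0.5]
grip_width: 0.012
```

```bash
cat >> h.py <<'E'
def ST(p,a=-.062,h=(.458,.2263)):
    u=np.array([np.cos(a),np.sin(a)]);w=np.array([-u[1],u[0]]);r=np.array(p[:2])-h;return r@u,r@w
E
python3 - <<'E'
from h import *
s,im,d,P=wrist(12);doortop(P,s);print(ST(s["position"]))
E
```

```text
20.175 [0.6578 0.1771 0.1784] psi -0.15659828320532257 [ 0.581  -0.1295  0.5275] 0.1028946155966067
door top n 9488 slope 0.01926362728837479 y range [0.0112 0.0227 0.0311] z range [-0.1189  0.0127]
(np.float64(0.20251343354170726), np.float64(-0.036750573633990834))
```

View pics/w12.png

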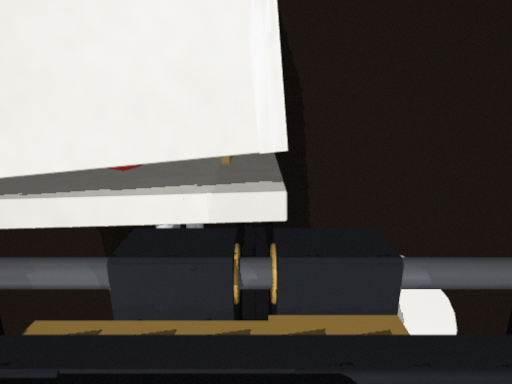

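Emit:
jog_arm --pt "-1.5 0 0 0 0.3 0 0" --pt "-1.5 0 0 0 0.3 0 0" --pt "-1.5 0 0 0 0.2 0 0" --pt "-1 0 0 0 0.2 0 0" --pt "0 0 0 0 0 0 0"

```text
time: 20.85
position: [0.659, 0.1875, 0.1784]
tool_rot: [0.048, 1.571, -0.046]
ft_force: [0.3, 0.4, -0.2]
grip_width: 0.007
```

```bash
cat >> h.py <<'E'
def q():
    s=get_state();Rm=R.from_rotvec(s["tool_rot"]).as_matrix()
    print("t",s["time"],"F tool",Rm.T@s["ft_force"],"ST",*np.round(np.array(ST(s["position"]))*1000,2),"psi",np.arctan2(Rm[1,2],Rm[0,2]))
E
python3 -c "from h import *;q()"
```

```text
t 20.85 F tool [0.1955 0.4002 0.2342] ST 202.99 -26.31 psi -0.05981896926656119
```

Emit:
jog_arm --pt "0 0 0 0 0.15 0 0" --pt "0 0 0 0 0.1 0 0" --pt "0 0 0 0 0 0 0"

```text
time: 21.22
position: [0.6592, 0.1888, 0.1784]
tool_rot: [0.048, 1.571, -0.048]
ft_force: [-0.8, -2.6, 1.0]
grip_width: 0.006
```

```bash
python3 -c "from h import *;q()"
```

```text
t 21.225 F tool [-0.9847 -2.6773 -0.6127] ST 203.18 -25.01 psi -0.06104682093546999
```

Emit:
jog_arm --pt "0 0 0 0 0.1 0 0" --pt "0 0 0 0 0 0 0"

```text
time: 21.48
position: [0.6593, 0.1891, 0.1784]
tool_rot: [0.047, 1.571, -0.049]
ft_force: [-1.9, -4.4, 0.9]
grip_width: 0.008
```

```bash
python3 -c "from h import *;q()"
```

```text
t 21.475 F tool [-0.8664 -4.5476 -1.6096] ST 203.22 -24.63 psi -0.06151650471820588
```

Emit:
jog_arm --pt "0 0 0 0 0 0 0" --pt "0 0 0 0 0 0 0"

```text
time: 21.72
position: [0.6593, 0.1891, 0.1784]
tool_rot: [0.047, 1.571, -0.049]
ft_force: [-2.0, -5.1, 1.2]
grip_width: 0.008
```

```bash
python3 -c "
from h import *;q();s=get_state();print(s['joint_positions'],s['joint_torque'])"
```

```text
t 21.725 F tool [-1.2387 -5.2544 -1.6679] ST 203.23 -24.63 psi -0.061522702638881877
[ 0.1272  0.483  -0.6295  1.3719  0.2831  1.3775 -0.5632] [ -3.0211 -51.1287 -10.7714 -30.43    -1.3392  -1.3804   0.023 ]
```

Emit:
jog_arm --pt "0 0 0 0 0.15 0 0" --pt "0 0 0 0 0 0 0" --pt "0 0 0 0 0 0 0"

```text
time: 22.1
position: [0.6593, 0.1894, 0.1784]
tool_rot: [0.047, 1.571, -0.051]
ft_force: [-2.6, -7.3, 2.5]
grip_width: 0.003
```

```bash
python3 -c "
from h import *;q();s=get_state();print(s['joint_positions'],s['joint_torque'])"
```

```text
t 22.1 F tool [-2.4401 -7.456  -2.107 ] ST 203.23 -24.34 psi -0.06235102884534106
[ 0.1252  0.4839 -0.6289  1.3705  0.2846  1.3793 -0.5655] [ -4.0869 -50.6785 -11.6308 -30.5221  -1.7574  -1.9482   0.0285]
```

Emit:
jog_arm --pt "0 0 0 0 0.15 0 0" --pt "0 0 0 0 0.1 0 0" --pt "0 0 0 0 0 0 0"

```text
time: 22.48
position: [0.6594, 0.1897, 0.1784]
tool_rot: [0.045, 1.572, -0.055]
ft_force: [-4.4, -10.5, 3.5]
grip_width: 0.009
```

```bash
python3 -c "
from h import *;q()"
```

```text
t 22.475 F tool [ -3.4617 -10.7533  -3.7318] ST 203.27 -24.08 psi -0.06388212156807482
```

Run:
```python
from h import *
s,im,d,P=wrist(13);doortop(P,s)
im,d=get_image("scene");cv2.imwrite("pics/s6.png",cv2.resize(im[80:280,340:512],None,fx=3,fy=3,interpolation=2)[:,:,::-1])
im,d=get_image("top");cv2.imwrite("pics/t6.png",cv2.resize(im[60:270,20:220],None,fx=2.8,fy=2.8,interpolation=2)[:,:,::-1])
```

```text
22.475 [0.6594 0.1897 0.1784] psi -0.06388212156807482 [ -4.4035 -10.4725   3.5328] 0.07592359283356317
door top n 9393 slope -0.022063982953865493 y range [0.0113 0.0217 0.0293] z range [-0.1184  0.0145]
```

View pics/w13.png

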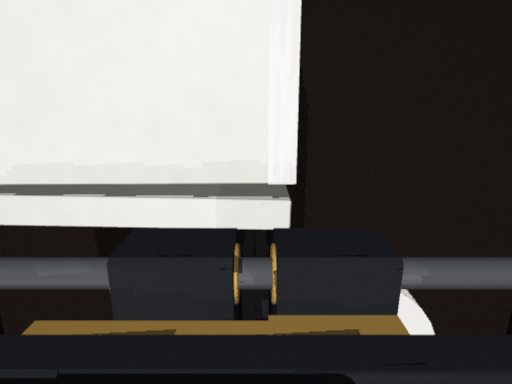

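View pics/s6.png

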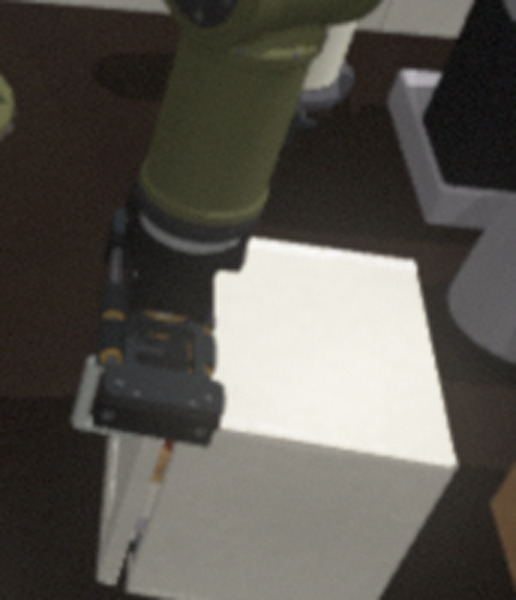

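Emit:
jog_arm --pt "0 0 0 0 0.1 0 0" --pt "0 0 0 0 0 0 0"

```text
time: 22.88
position: [0.6594, 0.1898, 0.1784]
tool_rot: [0.045, 1.572, -0.056]
ft_force: [-3.8, -11.3, 4.4]
grip_width: 0.002
```

```bash
python3 -c "
from h import *;q()"
```

```text
t 22.875 F tool [ -4.3536 -11.5832  -3.0939] ST 203.27 -23.93 psi -0.06444500231919795
```

Emit:
jog_arm --pt "0 0 0 0 0.1 0 0" --pt "0 0 0 0 0 0 0"

```text
time: 23.12
position: [0.6594, 0.19, 0.1784]
tool_rot: [0.044, 1.573, -0.058]
ft_force: [-6.0, -12.6, 4.9]
grip_width: 0.007
```

```bash
python3 -c "
from h import *;q()"
```

```text
t 23.125 F tool [ -4.7304 -12.9644  -5.1949] ST 203.28 -23.8 psi -0.06506595509910434
```

Emit:
jog_arm --pt "0 0 0 0 0.1 0 0" --pt "0 0 0 0 -1.0 0 0" --pt "0 0 0 0 0 0 0"

```text
time: 23.5
position: [0.6594, 0.1882, 0.1786]
tool_rot: [0.05, 1.569, -0.046]
ft_force: [-0.1, -0.2, -0.2]
grip_width: 0.006
```

```bash
python3 -c "
from h import *;q()"
```

```text
t 23.5 F tool [ 0.2415 -0.1749 -0.0515] ST 203.39 -25.55 psi -0.06082763383040851
```

Emit:
jog_arm --pt "0 0 0 0 0.45 0 0" --pt "0 0 0 0 0.4 0 0" --pt "0 0 0 0 0.2 0 0" --pt "0 0 0 0 -1.0 0 0" --pt "0 0 0 0 0 0 0"

```text
time: 24.12
position: [0.6594, 0.1888, 0.1785]
tool_rot: [0.049, 1.57, -0.046]
ft_force: [0.2, -2.5, -0.3]
grip_width: 0.002
```

```bash
python3 -c "
from h import *;q()"
```

```text
t 24.125 F tool [ 0.2718 -2.5325  0.3357] ST 203.31 -24.92 psi -0.060286398662317386
```

Emit:
jog_arm --pt "0 0 0 0 0.45 0 0" --pt "0 0 0 0 0.4 0 0" --pt "0 0 0 0 0.22 0 0"

```text
time: 24.5
position: [0.6596, 0.1904, 0.1785]
tool_rot: [0.041, 1.573, -0.062]
ft_force: [-6.6, -18.5, 8.4]
grip_width: 0.005
```

Emit:
jog_arm --pt "0 0 0 0 -1.0 0 0" --pt "0 0 0 0 0 0 0"

```text
time: 24.75
position: [0.6595, 0.189, 0.1785]
tool_rot: [0.048, 1.569, -0.047]
ft_force: [0.6, -3.1, 0.7]
grip_width: 0.006
```

```bash
python3 -c "
from h import *;q()"
```

```text
t 24.75 F tool [-0.712  -3.0989  0.7859] ST 203.43 -24.73 psi -0.06050647515119751
```

Emit:
jog_arm --pt "0 0 0 0 0.45 0 0" --pt "0 0 0 0 0.4 0 0" --pt "0 0 0 0 0.2 0 0"

```text
time: 25.12
position: [0.6597, 0.1904, 0.1785]
tool_rot: [0.041, 1.573, -0.062]
ft_force: [-5.8, -19.5, 7.8]
grip_width: 0.004
```

Emit:
jog_arm --pt "0 0 0 0 -1.0 0 0" --pt "0 0 0 0 0 0 0"

```text
time: 25.38
position: [0.6595, 0.1891, 0.1784]
tool_rot: [0.048, 1.57, -0.048]
ft_force: [-0.1, -4.4, 1.1]
grip_width: 0.006
```

```bash
python3 -c "
from h import *;q()"
```

```text
t 25.375 F tool [-1.1201 -4.3626  0.1703] ST 203.42 -24.65 psi -0.06067073050689854
```

Emit:
jog_arm --pt "0 0 0 0 0.45 0 0" --pt "0 0 0 0 0.4 0 0" --pt "0 0 0 0 0.2 0 0"

```text
time: 25.75
position: [0.6597, 0.1906, 0.1785]
tool_rot: [0.041, 1.573, -0.063]
ft_force: [-6.8, -20.8, 8.1]
grip_width: 0.005
```

Emit:
jog_arm --pt "0 0 0 0 -1.0 0 0" --pt "0 0 0 0 0 0 0"

```text
time: 26.0
position: [0.6596, 0.1892, 0.1785]
tool_rot: [0.047, 1.57, -0.048]
ft_force: [1.8, -6.1, 1.0]
grip_width: 0.008
```

Emit:
jog_arm --pt "0 0 0 0 0.45 0 0" --pt "0 0 0 0 0.4 0 0" --pt "0 0 0 0 0.2 0 0"

```text
time: 26.38
position: [0.6597, 0.1907, 0.1785]
tool_rot: [0.04, 1.573, -0.064]
ft_force: [-7.5, -21.3, 9.5]
grip_width: 0.007
```

Emit:
jog_arm --pt "0 0 0 0 -1.0 0 0" --pt "0 0 0 0 0 0 0"

```text
time: 26.62
position: [0.6595, 0.1893, 0.1785]
tool_rot: [0.047, 1.57, -0.049]
ft_force: [0.4, -7.9, 1.6]
grip_width: 0.005
```

```bash
python3 -c "
from h import *;q()"
```

```text
t 26.625 F tool [-1.6228 -7.8433  0.9082] ST 203.44 -24.4 psi -0.061155961811207055
```

Emit:
jog_arm --pt "0 0 0 -0.1 0.45 -0.1 0" --pt "0 0 0 -0.1 0.4 -0.1 0" --pt "0 0 0 0 0.2 -0.1 0"

```text
time: 27.0
position: [0.6595, 0.1906, 0.1788]
tool_rot: [0.042, 1.569, -0.064]
ft_force: [3.9, -19.8, -0.3]
grip_width: 0.006
```

Emit:
jog_arm --pt "0 0 0 0.2 -1.0 0.3 0" --pt "0 0 0 0 0 0 0"

```text
time: 27.25
position: [0.6599, 0.1894, 0.178]
tool_rot: [0.047, 1.57, -0.05]
ft_force: [1.6, -7.8, 0.2]
grip_width: 0.005
```

```bash
python3 -c "
from h import *;q()"
```

```text
t 27.25 F tool [-0.1569 -7.6481  2.0648] ST 203.82 -24.32 psi -0.06155555496932468
```

Emit:
jog_arm --pt "0 0 0 -0.1 0.45 -0.1 0" --pt "0 0 0 -0.1 0.4 -0.1 0" --pt "0 0 0 0 0.22 0 0"

```text
time: 27.62
position: [0.6599, 0.1907, 0.1783]
tool_rot: [0.041, 1.57, -0.065]
ft_force: [1.7, -21.6, -0.5]
grip_width: 0.008
```

Emit:
jog_arm --pt "0 0 0 0.2 -1.0 0.2 0" --pt "0 0 0 0 0 0 0"

```text
time: 27.88
position: [0.6599, 0.1895, 0.1778]
tool_rot: [0.047, 1.57, -0.051]
ft_force: [0.9, -7.8, 0.2]
grip_width: 0.006
```

Emit:
jog_arm --pt "0 0 0 -0.1 0.45 -0.1 0" --pt "0 0 0 -0.1 0.4 -0.1 0" --pt "0 0 0 0 0.22 0 0"

```text
time: 28.25
position: [0.66, 0.1907, 0.1781]
tool_rot: [0.041, 1.571, -0.066]
ft_force: [1.3, -23.3, -1.1]
grip_width: 0.005
```

Emit:
jog_arm --pt "0 0 0 0.2 -1.0 0.2 0" --pt "0 0 0 0 0 0 0"

```text
time: 28.5
position: [0.66, 0.1895, 0.1777]
tool_rot: [0.046, 1.57, -0.052]
ft_force: [1.4, -9.2, -0.1]
grip_width: 0.006
```

```bash
python3 -c "
from h import *;q()"
```

```text
t 28.5 F tool [ 0.1659 -9.0941  2.0019] ST 203.84 -24.18 psi -0.06240504344840474
```

```bash
cat >> h.py <<'E'
def doorang(P,s,im):
    q=P.reshape(-1,3);r=(q-s["position"]);Rm=R.from_rotvec(s["tool_rot"]).as_matrix()
    S,T=((q[:,:2]-[.458,.2263])@np.array([[np.cos(-.062),np.sin(.062)],[np.sin(-.062),np.cos(.062)]])).T
    Z=q[:,2]
    for nm,z0,lo,hi in(("door",.204,-.03,.004),("cup",.212,.008,.06)):
        m=(abs(Z-z0)<.003)&(T>lo)&(T<hi)&(S>.05)&(S<.24)
        xs=[];ys=[]
        for a in np.arange(.09,.216,.004):
            k=m&(abs(S-a)<.002)
            if k.sum()>8: xs.append(a);ys.append(np.percentile(T[k],50) if nm=="door" else np.percentile(T[k],2))
        f=np.polyfit(xs,ys,1);print(nm,len(xs),"slope",f[0],"T@190",np.polyval(f,.19),"res",np.std(np.polyval(f,xs)-ys))
    m=(S>.1)&(S<.22)&(T<.06)&(T>-.04)&(Z>.195);print(np.percentile(Z[m],[1,30,60,90]),m.sum())
E
python3 - <<'E'
from h import *
s,im,d,P=wrist(14);doorang(P,s,im)
E
```

```text
28.5 [0.66   0.1895 0.1777] psi -0.06240504344840474 [ 1.4309 -9.2017 -0.1352] 0.0535887737161437
door 32 slope -0.011735304827952285 T@190 -0.0033712948077630556 res 0.00043382207810126243
cup 31 slope 0.004430119850514174 T@190 0.014464343993730566 res 0.00024178285451056898
[0.2008 0.2122 0.2815 0.3025] 87179
```

Emit:
jog_arm --pt "0 0 0 -0.1 0.45 -0.1 0" --pt "0 0 0 -0.1 0.4 -0.1 0"

```text
time: 28.8
position: [0.6599, 0.1906, 0.1781]
tool_rot: [0.041, 1.57, -0.064]
ft_force: [4.0, -20.9, -5.5]
grip_width: 0.005
```

Run:
```python
from h import *
s,im,d,P=wrist(15);doorang(P,s,im)
```

```text
28.8 [0.6599 0.1906 0.1781] psi -0.06709392421961656 [  4.0138 -20.9144  -5.467 ] 0.04456880650743327
door 32 slope -0.00788242213046508 T@190 -0.0028229468469211884 res 0.0004436710503298067
cup 31 slope 0.0054135643333164864 T@190 0.014519699607906843 res 0.000318506071723961
[0.2006 0.2122 0.2817 0.3026] 86831
```

Emit:
jog_arm --pt "0 0 0 0.2 -0.85 0.2 0" --pt "0 0 0 0 0 0 0"

```text
time: 29.1
position: [0.66, 0.1896, 0.1777]
tool_rot: [0.046, 1.57, -0.052]
ft_force: [0.7, -8.0, 0.9]
grip_width: 0.007
```

View pics/w15.png

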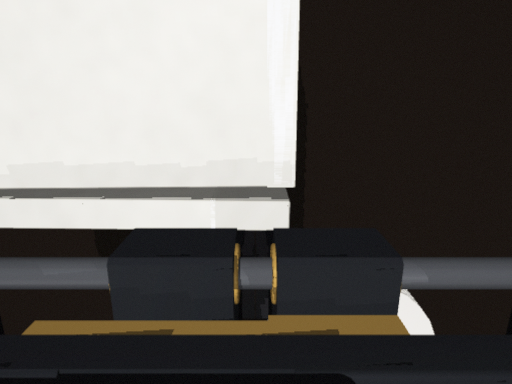

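Emit:
jog_arm --pt "-2 0 0 0 -0.5 -0.2 0" --pt "-2.5 0 0 0 0 -0.2 0" --pt "0 0 0 0 0 0 0"

```text
time: 29.48
position: [0.6552, 0.1888, 0.1783]
tool_rot: [-0.014, 1.57, 0.016]
ft_force: [1.2, -3.3, 0.5]
grip_width: 0.007
```

Run:
```python
from h import *
q();s,im,d,P=wrist(16);doorang(P,s,im);doortop(P,s)
```

```text
t 29.475 F tool [-0.5231 -3.3502  1.1335] ST 199.16 -25.22 psi 0.01911779290740953
29.475 [0.6552 0.1888 0.1783] psi 0.01911779290740953 [ 1.197  -3.3288  0.5186] 0.05865905644864402
door 32 slope -0.015486635783288398 T@190 -0.003872680646040123 res 0.0004829325123228781
cup 32 slope 0.0030515748947988054 T@190 0.014403727981048444 res 0.00011049210284332381
[0.2004 0.2122 0.2856 0.3034] 93350
door top n 10069 slope -0.10856668839135475 y range [0.0113 0.0266 0.0393] z range [-0.1161  0.0201]
```

Emit:
jog_arm --pt "0 0 0 -0.1 0.4 -0.1 0" --pt "0 0 0 -0.1 0.3 -0.1 0" --pt "0 0 0 0 0.2 0 0"

```text
time: 29.9
position: [0.6542, 0.19, 0.1789]
tool_rot: [-0.017, 1.571, 0.004]
ft_force: [3.2, -14.6, -1.7]
grip_width: 0.005
```

Emit:
jog_arm --pt "0 0 0 0.2 -0.8 0.2 0" --pt "0 0 0 0 0 0 0"

```text
time: 30.15
position: [0.6549, 0.1888, 0.178]
tool_rot: [-0.013, 1.571, 0.015]
ft_force: [1.8, -3.5, -1.7]
grip_width: 0.006
```

```bash
python3 -c "
from h import *;q()"
```

```text
t 30.15 F tool [ 1.7383 -3.5016  1.7292] ST 198.84 -25.2 psi 0.017978043840465027
```

Emit:
jog_arm --pt "0 0 0 -0.1 0.4 -0.1 0" --pt "0 0 0 -0.1 0.4 -0.1 0" --pt "0 0 0 0 0.2 0 0"

```text
time: 30.52
position: [0.6545, 0.1902, 0.1786]
tool_rot: [-0.018, 1.571, 0.001]
ft_force: [3.0, -16.0, -4.8]
grip_width: 0.005
```

Emit:
jog_arm --pt "0 0 0 0.2 -1.0 0.2 0" --pt "0 0 0 0 0 0 0"

```text
time: 30.78
position: [0.6549, 0.1889, 0.1783]
tool_rot: [-0.013, 1.571, 0.015]
ft_force: [1.3, -4.3, -1.9]
grip_width: 0.003
```

Emit:
jog_arm --pt "0 0 0 -0.1 0.4 -0.1 0" --pt "0 0 0 -0.1 0.4 -0.1 0" --pt "0 0 0 0 0.28 0 0"

```text
time: 31.15
position: [0.6546, 0.1903, 0.1788]
tool_rot: [-0.019, 1.571, -0.0]
ft_force: [2.0, -17.1, -3.0]
grip_width: 0.01
```

Emit:
jog_arm --pt "0 0 0 0.2 -1.0 0.2 0" --pt "0 0 0 0 0 0 0"

```text
time: 31.4
position: [0.6551, 0.189, 0.1783]
tool_rot: [-0.014, 1.571, 0.014]
ft_force: [1.9, -5.1, -3.0]
grip_width: 0.005
```

```bash
python3 -c "
from h import *;q()"
```

```text
t 31.4 F tool [ 3.0069 -5.0859  1.7583] ST 199.05 -25.03 psi 0.01796435370491463
```

Emit:
jog_arm --pt "0 0 0 -0.1 0.4 -0.1 0" --pt "0 0 0 0 0.4 -0.1 0" --pt "0 0 0 0 0.28 0 0"

```text
time: 31.78
position: [0.655, 0.1905, 0.1785]
tool_rot: [-0.019, 1.57, -0.001]
ft_force: [2.4, -18.7, -1.5]
grip_width: 0.005
```

Emit:
jog_arm --pt "0 0 0 0.1 -1.0 0.2 0" --pt "0 0 0 0 0 0 0"

```text
time: 32.02
position: [0.6552, 0.1892, 0.1784]
tool_rot: [-0.014, 1.57, 0.013]
ft_force: [1.3, -7.6, -1.8]
grip_width: 0.005
```

Emit:
jog_arm --pt "0 0 0 -0.1 0.4 -0.1 0" --pt "0 0 0 0 0.4 -0.1 0" --pt "0 0 0 0 0.28 0 0"

```text
time: 32.4
position: [0.6552, 0.1906, 0.1786]
tool_rot: [-0.02, 1.569, -0.002]
ft_force: [2.9, -21.2, -0.7]
grip_width: 0.004
```

Emit:
jog_arm --pt "0 0 0 0.1 -1.0 0.2 0" --pt "0 0 0 0 0 0 0"

```text
time: 32.65
position: [0.6553, 0.1893, 0.1784]
tool_rot: [-0.015, 1.57, 0.012]
ft_force: [0.6, -7.9, -1.4]
grip_width: 0.006
```

```bash
python3 -c "
from h import *;q()"
```

```text
t 32.65 F tool [ 1.3679 -7.9187  0.4637] ST 199.23 -24.69 psi 0.017043549381575054
```

Emit:
jog_arm --pt "0 0 0 -0.1 0.4 -0.1 0" --pt "0 0 0 0 0.4 -0.1 0" --pt "0 0 0 0 0.28 0 0"

```text
time: 33.02
position: [0.6553, 0.1908, 0.1786]
tool_rot: [-0.02, 1.569, -0.003]
ft_force: [2.3, -22.6, -0.7]
grip_width: 0.003
```

Emit:
jog_arm --pt "0 0 0 0.1 -1.0 0.2 0" --pt "0 0 0 0 0 0 0"

```text
time: 33.28
position: [0.6553, 0.1894, 0.1784]
tool_rot: [-0.015, 1.571, 0.011]
ft_force: [0.6, -9.6, -0.8]
grip_width: 0.01
```

```bash
python3 -c "
from h import *;q()"
```

```text
t 33.275 F tool [ 0.8102 -9.596   0.4819] ST 199.21 -24.63 psi 0.016577610249413986
```

Run:
```python
from h import *
P=np.load("pics/w1P.npy");s={"position":np.array([.6126,.1722,.2575]),"tool_rot":get_state()["tool_rot"]}
print("initial");doorang(P,s,None)
s,im,d,P=wrist(17);doorang(P,s,im)
im,d=get_image("scene");
a=np.hstack([cv2.resize(np.load("pics/scene0i.npy")[150:290,360:430],None,fx=5,fy=4.2,interpolation=2),cv2.resize(im[150:290,360:430],None,fx=5,fy=4.2,interpolation=2)]);cv2.imwrite("pics/s7.png",a[:,:,::-1])
```

```text
initial
door 32 slope 0.001997505724149543 T@190 -0.0012514945294276217 res 0.0008838659219355536
cup 32 slope 0.00044001545051161486 T@190 0.014204615664469686 res 0.0001640611813024143
[0.2015 0.3536 0.3665 0.3839] 87717
33.275 [0.6553 0.1894 0.1784] psi 0.016577610249413986 [ 0.641  -9.589  -0.7823] 0.08321787275034151
door 32 slope -0.011833768186763306 T@190 -0.0034915786403224786 res 0.000410300653393825
cup 32 slope 0.002790361953077159 T@190 0.014424990592844812 res 0.0001350357509905395
[0.2006 0.2122 0.2856 0.3034] 93126
```

View pics/s7.png

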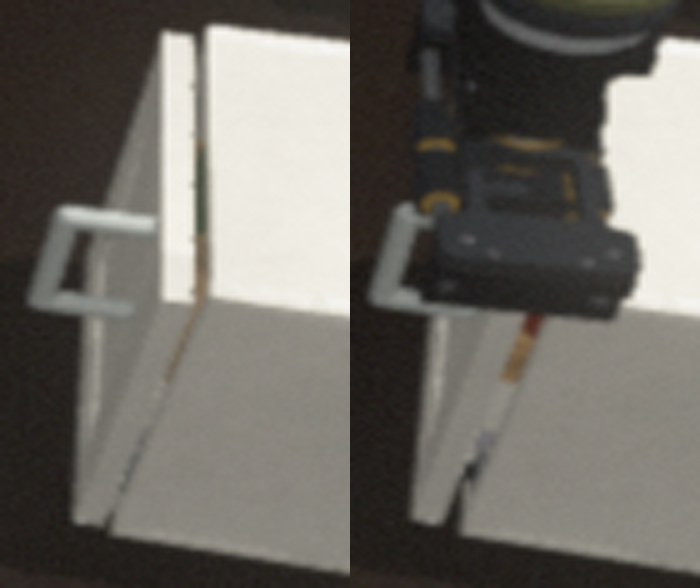

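Emit:
jog_arm --pt "0 0 0 -0.1 0.4 -0.1 0" --pt "0 0 0 0 0.4 -0.1 0" --pt "0 0 0 0 0.28 0 0"

```text
time: 33.75
position: [0.6553, 0.191, 0.1786]
tool_rot: [-0.02, 1.57, -0.005]
ft_force: [2.5, -23.3, -0.2]
grip_width: 0.008
```

Emit:
jog_arm --pt "0 0 0 0.1 -1.0 0.2 0" --pt "0 0 0 0 0 0 0"

```text
time: 34.0
position: [0.6553, 0.1895, 0.1784]
tool_rot: [-0.016, 1.571, 0.01]
ft_force: [0.8, -10.1, -0.9]
grip_width: 0.005
```

```bash
python3 -c "
from h import *;q()"
```

```text
t 34.0 F tool [  0.8947 -10.0968   0.6094] ST 199.23 -24.51 psi 0.01604105863491867
```

Emit:
jog_arm --pt "0 0 0 -0.1 0.4 -0.1 0" --pt "0 0 0 0 0.4 -0.1 0" --pt "0 0 0 0 0.26 0 0"

```text
time: 34.38
position: [0.6553, 0.191, 0.1786]
tool_rot: [-0.021, 1.57, -0.005]
ft_force: [2.2, -23.2, -0.0]
grip_width: 0.004
```

Emit:
jog_arm --pt "0 0 0 0.1 -1.0 0.2 0" --pt "0 0 0 0 0 0 0"

```text
time: 34.62
position: [0.6554, 0.1896, 0.1784]
tool_rot: [-0.016, 1.571, 0.009]
ft_force: [0.6, -10.1, -0.7]
grip_width: 0.007
```

```bash
python3 -c "
from h import *;q()"
```

```text
t 34.625 F tool [  0.7249 -10.1026   0.4723] ST 199.26 -24.43 psi 0.015684886683939494
```

Emit:
jog_arm --pt "0 0 0 -0.1 0.4 -0.1 0" --pt "0 0 0 0 0.4 -0.1 0" --pt "0 0 0 0 0.26 0 0"

```text
time: 35.0
position: [0.6553, 0.1911, 0.1786]
tool_rot: [-0.021, 1.57, -0.006]
ft_force: [1.8, -23.6, 0.8]
grip_width: 0.008
```

Emit:
jog_arm --pt "0 0 0 0.1 -1.0 0.2 0" --pt "0 0 0 0 0 0 0"

```text
time: 35.25
position: [0.6553, 0.1896, 0.1784]
tool_rot: [-0.016, 1.571, 0.008]
ft_force: [-1.1, -11.4, 0.1]
grip_width: 0.005
```

```bash
python3 -c "
from h import *;q()"
```

```text
t 35.25 F tool [ -0.0056 -11.4148  -1.2768] ST 199.24 -24.36 psi 0.015292465252220236
```

Emit:
jog_arm --pt "0 0 0 -0.1 0.4 -0.1 0" --pt "0 0 0 0 0.4 -0.1 0" --pt "0 0 0 0 0.26 0 0"

```text
time: 35.62
position: [0.6554, 0.1915, 0.1786]
tool_rot: [-0.021, 1.57, -0.007]
ft_force: [1.9, -21.8, 0.5]
grip_width: 0.008
```

Emit:
jog_arm --pt "0 0 0 0.1 -1.0 0.2 0" --pt "0 0 0 0 0 0 0"

```text
time: 35.88
position: [0.6551, 0.1953, 0.1789]
tool_rot: [-0.014, 1.57, 0.016]
ft_force: [1.8, -4.5, -1.5]
grip_width: 0.002
```

```bash
python3 -c "
from h import *;q()"
```

```text
t 35.875 F tool [ 1.5064 -4.489   1.7194] ST 198.63 -18.7 psi 0.01910939675658038
```

Emit:
jog_arm --pt "0 0 0 0 -1 0 0" --pt "0 0 0 0 -3 0 0" --pt "0 0 0 0 -4 0 0" --pt "0 0 0 -2 -2 0 0" --pt "0 0 0 -3 0 0 0" --pt "0 0 0 -3 0 0 0" --pt "0 0 0 0 0 0 0"

```text
time: 36.75
position: [0.6577, 0.0971, 0.2618]
tool_rot: [-0.013, 1.565, 0.02]
ft_force: [0.3, -0.6, 0.4]
grip_width: 0.01
```

Run:
```python
from h import *
s,im,d,P=wrist(18);doorang(P,s,im)
im,d=get_image("scene");cv2.imwrite("pics/s8.png",im[:,:,::-1])
im,d=get_image("top");cv2.imwrite("pics/t8.png",im[:,:,::-1])
np.save("pics/top8d.npy",d);np.save("pics/top8i.npy",im)
```

```text
36.75 [0.6577 0.0971 0.2618] psi 0.02089473672190982 [ 0.2828 -0.5672  0.4127] 0.08377975199319221
door 32 slope 0.0019344525337130014 T@190 -0.0014358879767801466 res 0.0009644492844095868
cup 1 slope 0.030552634085009817 T@190 0.012343264170343971 res 0.0
[0.1959 0.2032 0.2042 0.205 ] 6457h.py:58: RankWarning: Polyfit may be poorly conditioned
  f=np.polyfit(xs,ys,1);print(nm,len(xs),"slope",f[0],"T@190",np.polyval(f,.19),"res",np.std(np.polyval(f,xs)-ys))
```

View pics/w18.png

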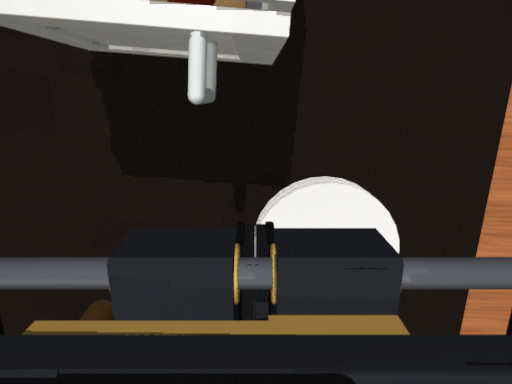

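View pics/s8.png

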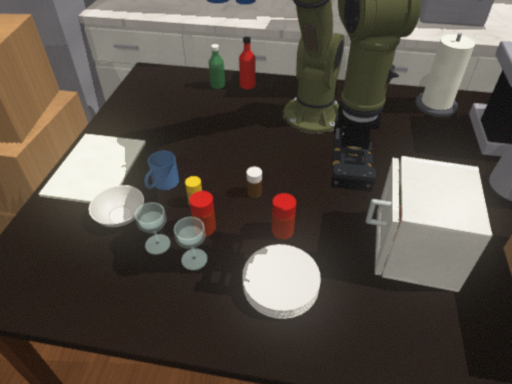

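Run:
```python
from h import *
im=cv2.imread("pics/s8.png");cv2.imwrite("pics/s9.png",cv2.resize(im[150:290,360:430],None,fx=5,fy=4.2,interpolation=2))
P,im,d=load("top",8);P0,im0,d0=load("top",0)
hsv=cv2.cvtColor(im,cv2.COLOR_RGB2HSV)
print(get_state()["ft_force"]); close_job()
```

```text
[ 0.4199  0.1505 -0.4254]
the job is handed in; nothing more can be done
```

View pics/s9.png

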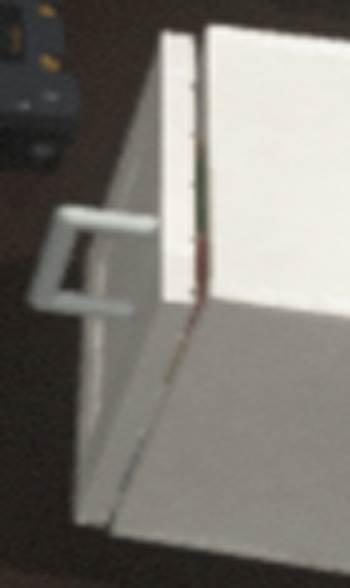

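I handed the job in at about 37 s with the door shut. I pulled the door open by its handle to about 1.2 rad and stood the smallest red-lidded jar in the empty pocket. I then pushed the door shut at the free edge in short pulses of slowly growing force, pulling back at the end of each one, until the catch snapped.

- **Jar:** after I let go it stood upright, about 3 to 5 mm from the middle of the pocket, with its top at 196 mm. That was measured with the door still open. Once shut, only strips of the red and green lids show through the gap, so I could not measure either jar again.
- **Door:** its angle and position match the pictures from before I opened it to within about 0.2 mm. It stayed shut after the gripper drew clear, and the wrist force then read about zero.
- **Push force:** the wrist force read at most 24.5 N while pushing. The catch took about 23 N at the fingers, more than the stated range suggested, so it took many pulses. I have no reading between the snap and the end of the pull-back, when it read about 5 N, so I could not confirm that the press against the stop stayed under 15 N.
- **Other things on the table:** they look unmoved in the last scene picture, but I did not measure them.

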